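Load and pin shut the instrument cassette

TASK

Get the stainless instrument cassette ready for the autoclave: fold its cover back past upright, then lay every instrument that is out on the bench flat inside and lengthwise in a compartment of its own (scoop and forceps in the two long compartments on the left, scalpel handle, spatula and scissors in the three short ones on the right). When all are in, fold the cover fully shut, push the lock pin from the right through all three lugs at the front until its collar meets the outer lug, and let go. Leave the other things on the bench where they are.

Things in the scene. Friction and masses are not known exactly. Their poses are not given: they have to be found in the camera images.
- cassette: Open stainless instrument cassette fixed to the bench: 196 mm deep (x), 262 wide (y), 36 high; walls and floor 3 mm. Origin: centre of its underside; x to the back (hinge side, away from the robot), y left, z up. Dividers 15 mm high, 3 mm thick make two long compartments on the left and three short ones on the right (see the points).
- long_outer (a point): Centre of the leftmost long compartment, on its floor: 190 mm long along the cassette's x, 60 mm wide. At x = 0, y = 98, z = 3 mm of the cassette; axes as the cassette's.
- long_inner (a point): Centre of the other long compartment, on its floor: 190 mm along the cassette's x, 60 mm wide. At x = 0, y = 35, z = 3 mm of the cassette.
- short_front (a point): Centre of the front short compartment, on its floor: 130 mm long along the cassette's y, 61 mm wide. At x = -64, y = -63, z = 3 mm of the cassette.
- short_mid (a point): Centre of the middle short compartment: 130 mm along the cassette's y, 61 mm wide. At x = 0, y = -63, z = 3 mm of the cassette.
- short_back (a point): Centre of the back short compartment: 130 mm along the cassette's y, 61 mm wide. At x = 64, y = -63, z = 3 mm of the cassette.
- cover (a joint): Angle of the flat perforated stainless cover (3 mm thick, 0.3 kg) about the hinge on the cassette's back top edge: 0 = shut on the walls, 1.57 = upright, stop at 2.2 rad. Starts between 0 and 0.45. The hinge is stiff: the cover stays where it is left; 1 to 4 N at the handle move it.
- cover_handle (a point): Middle of the cover's handle: a 10 mm round bar 90 mm long, parallel to the cassette's y, 45 mm in front of the cover's front edge, on a stem at each end; 245 mm from the hinge axis. It can be pinched from above between the stems at any cover angle and turns between the fingers.
- cover_hinge (a point): Middle of the cover's hinge axis, parallel to the cassette's y, at x = 102, z = 37.5 mm of the cassette.
- lug_mouth (a point): Centre of the 12 mm hole in the outermost of three upright lugs (6 mm thick, 29 by 26 mm) in front of the front right corner, on its outer right face: x = -114, y = -128, z = 26 mm of the cassette. The pin goes in here along +y. Lugs at y = -125, -110, -95 mm; the middle one is the cover's and lines up only when the cover is shut.
- lock_pin: Lock pin, 125 mm, 120 g, on the bench to the right: ribbed straight-sided handle 56 mm long, 14 wide, 18 high, then a collar 18 mm across and 4 thick, then a steel shaft 9 mm across, 65 mm long, tapered end. Origin: underside of mid-handle; x along the shaft to the tip; shaft axis 9 mm above the origin. Collar face at x = 32, tip at x = 97 mm. Home: handle stands out beyond the cassette's side.
- pin_tip (a point): Tip of the lock pin's shaft, on its axis. Home (collar touching the outer lug) it is at y = -63 mm of the cassette, past all three lugs.
- scoop: Long instrument: stainless scoop, 168 mm long, 9 mm high, handle 11 mm wide, trough 22 mm wide at the +x end. Origin: centre of its underside at mid-length; its x axis runs along it, z up. Grip it across its width at the origin, where the sides are parallel over at least 22 mm.
- forceps: Long instrument: stainless forceps, 166 mm long, 9 mm high, closed (rigid), 14 mm wide over the ribbed middle, tapering to the +x tips. Origin: centre of its underside at mid-length; its x axis runs along it, z up. Grip it across its width at the origin, where the sides are parallel over at least 22 mm.
- scalpel_handle: Short instrument: stainless scalpel handle without blade, 116 mm long, 8 mm high, 11 mm wide, narrow nose at +x. Origin: centre of its underside at mid-length; its x axis runs along it, z up. Grip it across its width at the origin, where the sides are parallel over at least 22 mm.
- spatula: Short instrument: double-ended stainless spatula, 118 mm long, 8 mm high, handle 10 mm wide, paddles 20 mm (+x end) and 14 mm wide. Origin: centre of its underside at mid-length; its x axis runs along it, z up. Grip it across its width at the origin, where the sides are parallel over at least 22 mm.
- scissors: Short instrument: stainless scissors, closed (rigid), 120 mm long, 8 mm high, 14 mm wide at the pivot (the origin), finger rings 47 mm wide over both at the -x end, blades to +x. Origin: centre of its underside at mid-length; its x axis runs along it, z up. Grip it across its width at the origin, where the sides are parallel over at least 22 mm.
- phone: Bystander, not part of the job: black phone, 145 by 72 by 10 mm, loose on the bench. Origin: centre of its underside.
- tip_box: Bystander, not part of the job: pink pipette-tip box, 85 by 122 by 56 mm, loose on the bench. Origin: centre of its underside.
- reagent: Bystander, not part of the job: glass reagent jar with white cap, 72 mm across, 150 mm high, loose on the bench. Origin: centre of its underside.
- petri: Bystander, not part of the job: petri dish, 94 mm across, 16 mm high, loose on the bench. Origin: centre of its underside.
- timer: Bystander, not part of the job: white square timer, 62 by 62 by 16 mm, loose on the bench. Origin: centre of its underside.
- tube_rack: Bystander, not part of the job: white tube rack, 66 by 130 by 48 mm, loose on the bench. Origin: centre of its underside.
- marker: Bystander, not part of the job: marker pen, 125 mm long, loose on the bench. Origin: centre of its underside.

How it is judged:
On the way, in this order (a step that is already met when the one before it is completed fails the run):
1. the cover is folded back past upright (over 1.6 rad) (value of joint cover above 1.6 rad), for 0.2 s.
2. every instrument lies flat in a compartment of its own while the cover is still open (((y of scoop in the frame of cassette between 0.069 and 0.127 m and y of forceps in the frame of cassette between 0.006 and 0.064 m) or (y of scoop in the frame of cassette between 0.006 and 0.064 m and y of forceps in the frame of cassette between 0.069 and 0.127 m)) and ((x of scalpel_handle in the frame of cassette between -0.0933 and -0.0353 m and x of spatula in the frame of cassette between -0.029 and 0.029 m and x of scissors in the frame of cassette between 0.0353 and 0.0933 m) or (x of scalpel_handle in the frame of cassette between -0.0933 and -0.0353 m and x of spatula in the frame of cassette between 0.0353 and 0.0933 m and x of scissors in the frame of cassette between -0.029 and 0.029 m) or (x of scalpel_handle in the frame of cassette between -0.029 and 0.029 m and x of spatula in the frame of cassette between -0.0933 and -0.0353 m and x of scissors in the frame of cassette between 0.0353 and 0.0933 m) or (x of scalpel_handle in the frame of cassette between -0.029 and 0.029 m and x of spatula in the frame of cassette between 0.0353 and 0.0933 m and x of scissors in the frame of cassette between -0.0933 and -0.0353 m) or (x of scalpel_handle in the frame of cassette between 0.0353 and 0.0933 m and x of spatula in the frame of cassette between -0.0933 and -0.0353 m and x of scissors in the frame of cassette between -0.029 and 0.029 m) or (x of scalpel_handle in the frame of cassette between 0.0353 and 0.0933 m and x of spatula in the frame of cassette between -0.029 and 0.029 m and x of scissors in the frame of cassette between -0.0933 and -0.0353 m)) and z of each of scoop, forceps, scalpel_handle, spatula, scissors in the frame of cassette below 0.018 m and angle between the x axis of each of scoop, forceps and the x axis of cassette, either way round below 0.3 rad and angle between scoop's own x axis and vertical between 1.4508 and 1.6908 rad and x of scoop in the frame of cassette between -0.03 and 0.03 m and angle between forceps's own x axis and vertical between 1.4508 and 1.6908 rad and x of forceps in the frame of cassette between -0.03 and 0.03 m and angle between the x axis of each of scalpel_handle, spatula, scissors and the y axis of cassette, either way round below 0.3 rad and angle between scalpel_handle's own x axis and vertical between 1.4508 and 1.6908 rad and y of scalpel_handle in the frame of cassette between -0.093 and -0.033 m and angle between spatula's own x axis and vertical between 1.4508 and 1.6908 rad and y of spatula in the frame of cassette between -0.093 and -0.033 m and angle between scissors's own x axis and vertical between 1.4508 and 1.6908 rad and y of scissors in the frame of cassette between -0.093 and -0.033 m and value of joint cover above 1.3 rad), for 0.3 s.
3. the cover is fully shut (value of joint cover below 0.03 rad), for 0.2 s.
At the end, for the whole second after the job is handed in: Every instrument flat (0.12 rad) and lengthwise (0.3 rad) in its own compartment, long in long, short in short; cover shut (under 0.03 rad); pin through all three lugs, collar within 5 mm of the outer lug, tip within 6 mm of the hole axis; all released, at rest (((y of scoop in the frame of cassette between 0.069 and 0.127 m and y of forceps in the frame of cassette between 0.006 and 0.064 m) or (y of scoop in the frame of cassette between 0.006 and 0.064 m and y of forceps in the frame of cassette between 0.069 and 0.127 m)) and ((x of scalpel_handle in the frame of cassette between -0.0933 and -0.0353 m and x of spatula in the frame of cassette between -0.029 and 0.029 m and x of scissors in the frame of cassette between 0.0353 and 0.0933 m) or (x of scalpel_handle in the frame of cassette between -0.0933 and -0.0353 m and x of spatula in the frame of cassette between 0.0353 and 0.0933 m and x of scissors in the frame of cassette between -0.029 and 0.029 m) or (x of scalpel_handle in the frame of cassette between -0.029 and 0.029 m and x of spatula in the frame of cassette between -0.0933 and -0.0353 m and x of scissors in the frame of cassette between 0.0353 and 0.0933 m) or (x of scalpel_handle in the frame of cassette between -0.029 and 0.029 m and x of spatula in the frame of cassette between 0.0353 and 0.0933 m and x of scissors in the frame of cassette between -0.0933 and -0.0353 m) or (x of scalpel_handle in the frame of cassette between 0.0353 and 0.0933 m and x of spatula in the frame of cassette between -0.0933 and -0.0353 m and x of scissors in the frame of cassette between -0.029 and 0.029 m) or (x of scalpel_handle in the frame of cassette between 0.0353 and 0.0933 m and x of spatula in the frame of cassette between -0.029 and 0.029 m and x of scissors in the frame of cassette between -0.0933 and -0.0353 m)) and z of each of scoop, forceps, scalpel_handle, spatula, scissors in the frame of cassette below 0.018 m and angle between the x axis of each of scoop, forceps and the x axis of cassette, either way round below 0.3 rad and angle between scoop's own x axis and vertical between 1.4508 and 1.6908 rad and x of scoop in the frame of cassette between -0.03 and 0.03 m and angle between forceps's own x axis and vertical between 1.4508 and 1.6908 rad and x of forceps in the frame of cassette between -0.03 and 0.03 m and angle between the x axis of each of scalpel_handle, spatula, scissors and the y axis of cassette, either way round below 0.3 rad and angle between scalpel_handle's own x axis and vertical between 1.4508 and 1.6908 rad and y of scalpel_handle in the frame of cassette between -0.093 and -0.033 m and angle between spatula's own x axis and vertical between 1.4508 and 1.6908 rad and y of spatula in the frame of cassette between -0.093 and -0.033 m and angle between scissors's own x axis and vertical between 1.4508 and 1.6908 rad and y of scissors in the frame of cassette between -0.093 and -0.033 m and value of joint cover below 0.03 rad and y of pin_tip in the frame of cassette between -0.068 and -0.055 m and x of pin_tip in the frame of cassette between -0.12 and -0.108 m and z of pin_tip in the frame of cassette between 0.02 and 0.032 m and angle between the x axis of lock_pin and the y axis of cassette, either way round below 0.15 rad and linear speed of each of scoop, forceps, scalpel_handle, spatula, scissors, lock_pin below 0.02 m/s); the robot touches nothing.
It fails at once if a bystander (phone, tip box, jar, petri dish, timer, tube rack or marker) is moved by more than 30 mm (distance of any of phone, tip_box, reagent, petri, timer, tube_rack, marker from where it was at the start of the episode above 0.03 m).
Of scoop, forceps, scalpel_handle, spatula, scissors only 3 to 5 are there at a start; the rules pass over those that are not, and their reading is None.
At some moment in a run one of scoop, forceps, scalpel_handle, spatula, scissors, lock_pin may be knocked a few centimetres aside while the robot is not near it.
Once in a run the grip may slacken for a moment while it holds something.
It also fails if it takes over 210 s, if anything falls off the work surface, if the arm or the gripper's body presses on something with over 40 N, if the wrist force passes 120 N, or if a joint passes its speed limit or range.

ROBOT

A 6-joint arm with a two-finger parallel gripper is mounted at the origin on the work surface. World frame = base frame: x ahead of the robot, y to its left, z up, the work surface at z = 0. Lengths are in m, angles in rad, forces in N, time in s.
With the tool pointing down it reaches from about 0.375 to 0.9 m from the base axis. Payload 3.1 kg.
Tool frame: the origin (TCP) lies at the very end of the fingers, on their centre line; the grasp point (between the pads) lies 19 mm behind it; z points along the fingers, y is the line along which they close (so a half turn about z gives the same grasp; the last joint's range is limited). The gripper opens to 85 mm and grips with 20 to 120 N. Pads are 22 mm wide; open, the fingers measure 114 mm over their backs; the gripper's body (76 mm by 85 mm) begins 54 mm behind the grasp point. The pads swing forward as they close: fully open they stand 13 mm farther back than shut.
Start: joints at [-1.488, 0.527, 1.433, -0, 1.181, -0.178], TCP at [0.161, -0.604, 0.231] pointing down, gripper open.
Joint ranges: [-3.08, 3.08], [-0.75, 2.2], [0.22, 2.44], [-1.43, 4.57], [0, 2.65], [-2.85, 2.85]. Speed limits (rad/s): [2.79, 2.79, 3.14, 3.14, 3.14, 3.14].

INTERFACE

Orientations are given as a unit quaternion [x, y, z, w].
In Python, from station import telemetry, snapshot, ticket gives the robot as it stands.
- The arm moves only by the tool move_arm, never from a script. Its argument "commands" is text: rows parted by semicolons, each of 7 numbers parted by spaces: the shift along the tool's x, y, z in mm, then the turn, a rotation vector about the tool's x, y, z in degrees, then the opening, from -1 (shut) to 1 (fully open). A call has exactly 5 rows; each row is the pose to reach, as a shift and turn from the pose commanded when the call began, along the tool's axes at that moment; what a row does not reach only later rows make up. A row lasts 1/8 s, in which the tool goes at most 62.5 mm and 10.7 degrees, less where a joint would pass 70% of its speed; a pose out of reach is approached as far as the arm can. A call with a gripper value outside its range is refused whole. The fingers move at their own pace and stop on an object; "grip_force" is the grip in N (left out, the last holds). Time passes only in rows, so rows that repeat a pose let the fingers close, or fill a call up. It gives the time, the measured TCP pose, the force, the opening and the grip force at its end, in the units of the state.
- telemetry.sense(): the state, without advancing time (a new reading comes with each control period).
- snapshot(name): name is "side" or "top"; returns a dict with "image" (384x512x3 uint8, red, green, blue), "fx", "fy", "cx", "cy" (pixels), "k1" (the pictures are not rectified: a ray, as slopes to the right and down, at radius r is drawn at 1 + k1 r^2 times it, then the intrinsics apply), "pose" (4x4, takes a point from camera to world coordinates). Camera axes: x right, y down, z forward; pixel columns grow to the right and rows downward; lengths in m; the calibration is good to about 2 mm. A picture is of the moment at which its call begins. There is no depth.
- ticket.sign_off(): hands the job in; it is judged then, once.
The state is a dict: "t": time; "q": joint angles; "qd": joint speeds; "tau": joint torques, N m; "tcp_pos": TCP position; "tool_rot": TCP orientation; "force": force on the tool from outside, world axes, zero at the start; "ft_torque": the same for the moment, N m; "finger_gap": opening from 0.0 (shut) to 1.0 (fully open); "gripper_force": force on a finger pad.
Only numpy, scipy, OpenCV 4.12 (cv2) and the standard library are available. Lean on these libraries where they do the work, as an engineer would, in place of code of your own. Each camera call takes 0.05 s, during which the arm holds its last target. There are 200 camera calls.

## Working session

There is one attempt and no reset: what is moved stays moved. The work goes in short steps, Python scripts to look and compute and a tool call to move; the robot and the scene stay as the last step left them, time stands still between calls to the robot, and variables do not carry over. Pictures are saved under pics/ and viewed, at most 14 in all, crops included, and the job is handed in when it is done.

Besides the shell and the picture viewer there is one more tool, called after ">>>" as name(argument=value, ...), one argument or row to a line, values as JSON. move_arm: Moves the arm, as the interface text tells. Its arguments: {"type":"object","properties":{"commands":{"type":"string"},"grip_force":{"type":"number"}},"required":["commands"]}

```bash
mkdir -p pics; cat > h.py <<'E'
import numpy as np, cv2
from station import telemetry, snapshot, ticket
def save(name,fn):
    s=snapshot(name); cv2.imwrite(f'pics/{fn}.png',s['image'][:,:,::-1])
    import pickle; pickle.dump(s,open(f'pics/{fn}.pkl','wb')); return s
def load(fn):
    import pickle; return pickle.load(open(f'pics/{fn}.pkl','rb'))
def ray(s,u,v):
    x=(u-s['cx'])/s['fx'];y=(v-s['cy'])/s['fy'];d=np.array([x,y])
    p=d.copy()
    for _ in range(30): p=d/(1+s['k1']*(p@p))
    P=np.array(s['pose']); return P[:3,3],P[:3,:3]@np.array([p[0],p[1],1])
def at(s,u,v,z):
    o,d=ray(s,u,v); return o+d*(z-o[2])/d[2]
def tri(s1,p1,s2,p2):
    o1,d1=ray(s1,*p1);o2,d2=ray(s2,*p2)
    t=np.linalg.lstsq(np.c_[d1,-d2],o2-o1,rcond=None)[0]
    a=o1+d1*t[0];b=o2+d2*t[1]; return (a+b)/2,np.linalg.norm(a-b)
def proj(s,X):
    P=np.array(s['pose']);c=P[:3,:3].T@(np.array(X)-P[:3,3]);x=c[:2]/c[2];x=x*(1+s['k1']*(x@x))
    return np.array([x[0]*s['fx']+s['cx'],x[1]*s['fy']+s['cy']])
def crop(fn,u0,v0,u1,v1,k,out):
    im=cv2.imread(f'pics/{fn}.png')[v0:v1,u0:u1]; im=cv2.resize(im,None,fx=k,fy=k,interpolation=cv2.INTER_CUBIC); cv2.imwrite(f'pics/{out}.png',im)
E
python3 - <<'E'
from h import *
np.set_printoptions(precision=4,suppress=True)
for n in('top','side'):
    s=save(n,n+'0');print(n,s['fx'],s['cx'],s['cy'],s['k1']);print(np.array(s['pose']))
    cv2.imwrite(f'pics/{n}0b.png',cv2.resize(s['image'][:,:,::-1],(800,600),interpolation=cv2.INTER_CUBIC))
print(telemetry.sense())
E
```

```text
top 436.0310818345003 259.37481366488726 189.17762506857403 -0.05921886818137967
[[-0.0066 -0.9891  0.1473  0.3094]
 [-1.      0.006  -0.0045  0.0065]
 [ 0.0036 -0.1474 -0.9891  1.5693]
 [ 0.      0.      0.      1.    ]]
side 356.5384280054997 254.56306147449843 195.7004945356778 -0.0036386712338262886
[[-0.9661 -0.1829  0.1822  0.3162]
 [-0.2581  0.699  -0.667   0.7766]
 [-0.0054 -0.6914 -0.7225  0.8821]
 [ 0.      0.      0.      1.    ]]
{'t': 0.1, 'q': array([-1.4885,  0.5284,  1.4338, -0.    ,  1.1814, -0.1785]), 'qd': array([ 0.0025, -0.0029, -0.0023, -0.0003, -0.0001,  0.0016]), 'tau': array([ -0.0007, -44.3305, -17.8587,  -0.0002,   0.0039,   0.    ]), 'tcp_pos': array([ 0.1611, -0.6032,  0.2304]), 'tool_rot': array([ 0.9915,  0.13  ,  0.    , -0.001 ]), 'force': array([-0.0217, -0.1179,  0.421 ]), 'ft_torque': array([ 0.0041,  0.0538, -0.0382]), 'gripper_force': 0.0, 'finger_gap': 1.0016783937845306}
```

View pics/top0b.png

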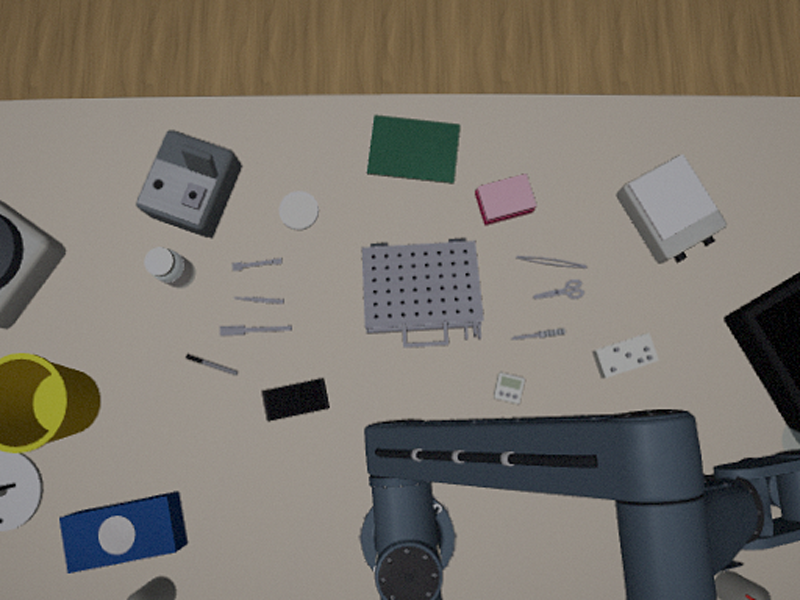

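View pics/side0b.png

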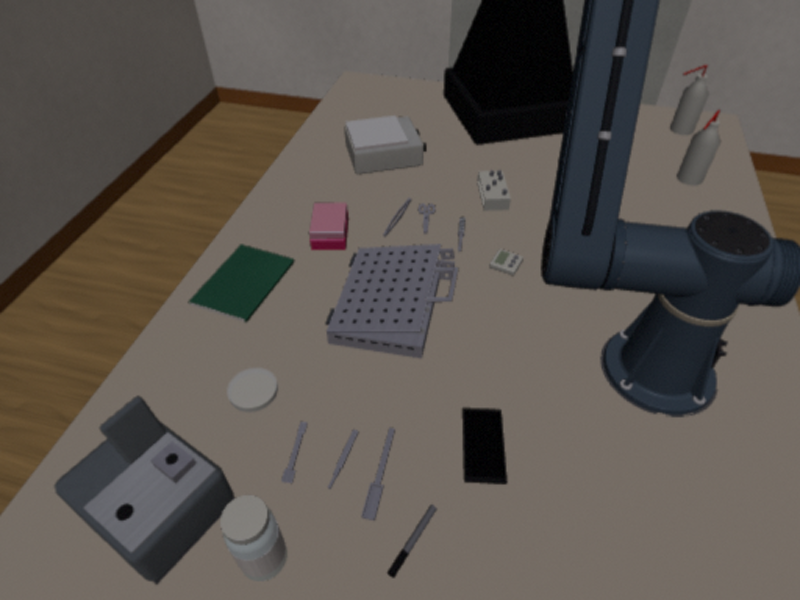

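```bash
python3 - <<'E'
from h import *
def C(fn,u0,v0,u1,v1,k):
    im=cv2.imread(f'pics/{fn}.png')[v0:v1,u0:u1]; return cv2.resize(im,None,fx=k,fy=k,interpolation=cv2.INTER_CUBIC)
a=C('top0',135,158,195,223,6);b=C('top0',320,158,385,223,6)
cv2.imwrite('pics/c1.png',np.hstack([a,b]))
cv2.imwrite('pics/c2.png',C('top0',225,147,315,227,7))
a=C('side0',175,265,265,335,5);b=C('side0',240,120,310,165,5);
m=np.zeros((600,450,3),np.uint8);m[:350,:450]=a;m[350:575,:350]=b
cv2.imwrite('pics/c3.png',m)
cv2.imwrite('pics/c4.png',C('side0',205,150,300,232,7))
E
```

```text
(no output)
```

View pics/c1.png

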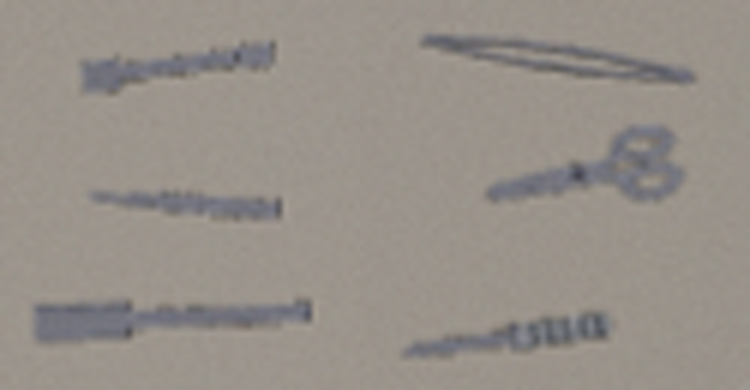

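View pics/c2.png

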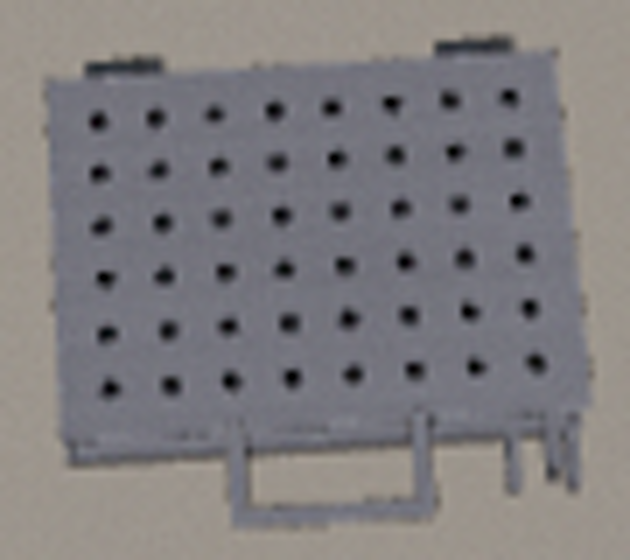

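View pics/c3.png

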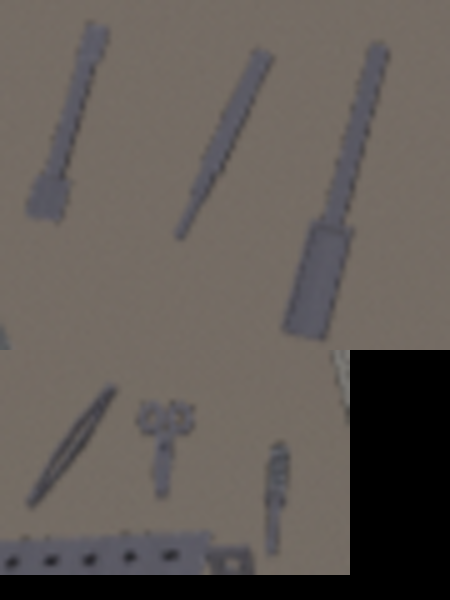

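View pics/c4.png

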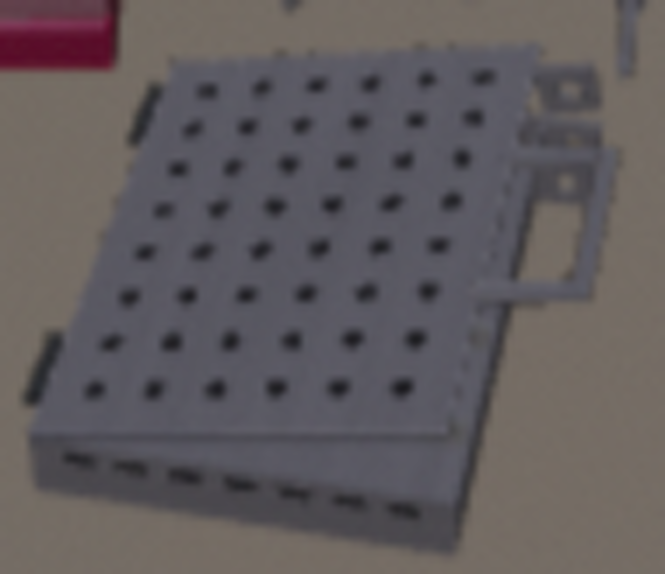

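```bash
cat > meas0.py <<'E'
from h import *
from scipy.optimize import least_squares
np.set_printoptions(precision=4,suppress=True)
T=load('top0');S=load('side0')
f=lambda p,k,u,v:((p[0]+.5)/k-.5+u,(p[1]+.5)/k-.5+v)
tl=lambda p:f(p,6,135,158);tr=lambda p:f(p,6,320,158);sl=lambda p:f(p,5,175,265);sr=lambda p:f(p,5,240,120)
tc=lambda p:f(p,7,225,147);sc=lambda p:f(p,7,205,150)
O=dict(spatula=(tl((82,77)),sl((45,218)),tl((273,55)),sl((98,27))),
scalpel=(tl((92,195)),sl((180,237)),tl((281,209)),sl((265,53))),
scoop=(tl((36,322)),sl((305,335)),tl((311,311)),sl((378,45))),
forceps=(tr((333,77)),sr((112,38)),tr((63,41)),sr((32,153))),
scissors=(tr((128,196)),sr((162,147)),tr((320,165)),sr((165,53))),
pin=(tr((45,352)),sr((273,203)),tr((247,324)),sr((280,95))))
if __name__=='__main__':
  for n,(a,b,c,d) in O.items():
    p,e=tri(T,a,S,b);q,g=tri(T,c,S,d)
    print(n,p,q,'res',round(e,4),round(g,4),'mid',(p+q)/2,'len',np.linalg.norm(p-q),'yaw',np.degrees(np.arctan2(*(p-q)[1::-1])))
H=[(tc((98,121)),sc((95,390))),(tc((510,97)),sc((207,91))),(tc((111,389)),sc((402,389))),(tc((537,364)),sc((484,77)))]
h=[tri(T,a,S,b) for a,b in H]
if __name__=='__main__':
  for p,e in h: print('hole',p,e)
def Rz(a): return np.array([[np.cos(a),-np.sin(a),0],[np.sin(a),np.cos(a),0],[0,0,1]])
def cas(P,X): return Rz(P[2])@np.array(X)+[P[0],P[1],0]
def cov(P,r,y,n=0):  # r from hinge, y, n above cover mid-plane
    a=P[3]; return cas(P,[.102-r*np.cos(a)+n*np.sin(a),y,.0375+r*np.sin(a)+n*np.cos(a)])
pts=[('S',sc((455,550)),lambda P:cas(P,(-.098,.131,0))),('S',sc((38,488)),lambda P:cas(P,(.098,.131,0))),
('S',sc((452,432)),lambda P:cov(P,.2,.131,.0)),('S',sc((540,48)),lambda P:cov(P,.2,-.131,.0015)),
('S',sc((172,62)),lambda P:cov(P,.004,-.131,.0015)),
('S',sc((618,150)),lambda P:cov(P,.25,-.045)),('S',sc((587,297)),lambda P:cov(P,.25,.045)),
('T',tc((47,80)),lambda P:cov(P,.004,.131,.0015)),('T',tc((555,55)),lambda P:cov(P,.004,-.131,.0015)),
('T',tc((587,403)),lambda P:cov(P,.2,-.131,.0)),('T',tc((235,525)),lambda P:cov(P,.25,.045)),('T',tc((435,512)),lambda P:cov(P,.25,-.045)),
('T',tc((70,465)),lambda P:cas(P,(-.098,.131,0)))]
def res(P):
    r=[]
    for n,px,g in pts: r+=list(proj(T if n=='T' else S,g(P))-px)
    return np.array(r)
R=least_squares(res,[.7,0,0,.2],loss='soft_l1');P=R.x
if __name__=='__main__':
  print('cassette x y yaw ang',P);print(res(P).reshape(-1,2))
  print('handle',cov(P,.245,0),'lugmouth',cas(P,(-.114,-.128,.026)))
  for u,w in (((570,90),(-.114,-.122,.026)),((567,183),(-.114,-.092,.026))): print('lughole resid px',proj(S,cas(P,w))-sc(u))
  for p,e in h:
    d=Rz(-P[2])@(p-[P[0],P[1],0]);print('hole in cas',d)
E
python3 meas0.py
```

```text
spatula [0.6141 0.4066 0.0013] [0.6289 0.2901 0.0003] res 0.0018 0.0015 mid [0.6215 0.3484 0.0008] len 0.11736848027994243 yaw 97.20649389012299
scalpel [0.5415 0.3983 0.0013] [0.5322 0.2828 0.0017] res 0.0011 0.0009 mid [0.5369 0.3405 0.0015] len 0.11585964965299786 yaw 85.41268233869825
scoop [ 0.4639  0.4305 -0.0006] [0.4706 0.2631 0.0044] res 0.002 0.0008 mid [0.4673 0.3468 0.0019] len 0.16756062846128705 yaw 92.2911552657688
forceps [ 0.6101 -0.4264  0.0026] [ 0.6326 -0.2604  0.0052] res 0.0005 0.0 mid [ 0.6213 -0.3434  0.0039] len 0.16745892473965832 yaw -97.70673813358967
scissors [ 0.5374 -0.2977  0.0013] [ 0.5588 -0.4153  0.0037] res 0.0005 0.0071 mid [ 0.5481 -0.3565  0.0025] len 0.11946600801654796 yaw 100.29845723932418
pin [ 0.441  -0.243   0.0104] [ 0.4573 -0.3632  0.0189] res 0.0017 0.0007 mid [ 0.4491 -0.3031  0.0147] len 0.12156343155493517 yaw 97.70903572181368
hole [0.6284 0.0732 0.0443] 0.00015795710139777867
hole [ 0.6402 -0.1371  0.0437] 0.0008377501140886405
hole [0.4871 0.0653 0.0761] 0.0002572326327567842
hole [ 0.4982 -0.1447  0.0776] 0.000609241607030348
cassette x y yaw ang [ 0.5614 -0.0355  0.0574  0.2216]
[[-0.0515  0.6653]
 [-0.3985  0.0454]
 [-0.5584  0.2079]
 [ 0.03   -0.8849]
 [-0.0105 -0.3741]
 [-0.0704  0.7986]
 [ 0.5943 -0.9683]
 [-0.3838 -0.3496]
 [-0.1623 -1.2683]
 [ 0.9348  0.5851]
 [ 1.0188  0.3741]
 [-1.0647  0.5338]
 [-0.0416  0.1971]]
handle [ 0.4246 -0.0434  0.0913] lugmouth [ 0.4549 -0.1698  0.026 ]
lughole resid px [0.4656 7.8008]
lughole resid px [-0.3178  0.159 ]
hole in cas [0.0731 0.1047 0.0443]
hole in cas [ 0.0728 -0.106   0.0437]
hole in cas [-0.0683  0.105   0.0761]
hole in cas [-0.0693 -0.1053  0.0776]
```

```bash
cat > plan.py <<'E'
import numpy as np
from h import *
from meas0 import cas,cov,P as CP
from scipy.spatial.transform import Rotation as Ro
def cur():
    s=telemetry.sense();R=Ro.from_quat(s['tool_rot']).as_matrix()
    return list(s['tcp_pos'])+[np.degrees(np.arctan2(R[1,0],R[0,0]))],s
def plan(wps,start=None,per=5):
    """wps: (x,y,z,t_deg,opening[,mm per row[,hold rows]])"""
    c=np.array(start if start is not None else cur()[0],float);rows=[]
    p=c.copy()
    for w in wps:
        q=np.array(w[:4],float);q[3]=p[3]+(q[3]-p[3]+180)%360-180
        sp=w[5] if len(w)>5 else 55; n=max(1,int(np.ceil(max(np.linalg.norm(q[:3]-p[:3])*1000/sp,abs(q[3]-p[3])/10))))
        for i in range(n): rows.append((p+(q-p)*(i+1)/n,w[4]))
        for i in range(w[6] if len(w)>6 else 0): rows.append((q,w[4]))
        p=q
    while len(rows)%5: rows.append(rows[-1])
    b=c.copy()
    for i in range(0,len(rows),5):
        out=[];t=np.radians(b[3])
        for q,g in rows[i:i+5]:
            d=(q-b)[:3]*1000
            v=[d[0]*np.cos(t)+d[1]*np.sin(t),d[0]*np.sin(t)-d[1]*np.cos(t),-d[2],-(q[3]-b[3])]
            last=np.round(v,1); out.append('%g %g %g 0 0 %g %g'%(*(last+0.0),g))
        print('; '.join(out))
        # pose after the rounded last row
        b=np.array([b[0]+(last[0]*np.cos(t)+last[1]*np.sin(t))/1e3,b[1]+(last[0]*np.sin(t)-last[1]*np.cos(t))/1e3,b[2]-last[2]/1e3,b[3]-last[3]])
    print('end',b.round(4),len(rows)/8,'s')
E
python3 - <<'E'
from plan import *
hx=cov(CP,.245,0); y=np.degrees(CP[2])+90; g=-.3
print(hx)
plan([(hx[0],hx[1],.23,y,g),(hx[0],hx[1],hx[2]-.019,y,g,40)])
E
```

```text
[ 0.4246 -0.0434  0.0913]
33.2 -39.4 0 0 0 -6.5 -0.3; 66.5 -78.8 0.1 0 0 -13.1 -0.3; 99.7 -118.2 0.1 0 0 -19.6 -0.3; 133 -157.6 0.1 0 0 -26.1 -0.3; 166.2 -197.1 0.2 0 0 -32.6 -0.3
49.2 -15.3 0 0 0 -6.6 -0.3; 98.5 -30.5 0 0 0 -13.1 -0.3; 147.7 -45.8 0.1 0 0 -19.6 -0.3; 196.9 -61.1 0.1 0 0 -26.2 -0.3; 246.2 -76.4 0.1 0 0 -32.7 -0.3
49.7 13.7 0.1 0 0 -6.5 -0.3; 99.4 27.4 0.1 0 0 -13 -0.3; 99.4 27.4 39.5 0 0 -13 -0.3; 99.4 27.4 78.9 0 0 -13 -0.3; 99.4 27.4 118.4 0 0 -13 -0.3
0 0 39.4 0 0 0 -0.3; 0 0 39.4 0 0 0 -0.3; 0 0 39.4 0 0 0 -0.3; 0 0 39.4 0 0 0 -0.3; 0 0 39.4 0 0 0 -0.3
end [ 0.4246 -0.0434  0.0723 93.2432] 2.5 s
```

>>> move_arm(
  commands="33 -39 0 0 0 -6.5 -0.3; 66 -79 0 0 0 -13 -0.3; 100 -118 0 0 0 -19.5 -0.3; 133 -158 0 0 0 -26 -0.3; 166 -197 0 0 0 -32.6 -0.3",
  grip_force=30,
)

```text
t: 0.72
tcp_pos: [0.2712, -0.3689, 0.2311]
tool_rot: [0.914, 0.405, 0.0, -0.0]
force: [1.2, 0.0, 0.4]
finger_gap: 0.351
gripper_force: 0.0
```

>>> move_arm(
  commands="49 -15 0 0 0 -6.5 -0.3; 98 -30 0 0 0 -13 -0.3; 148 -46 0 0 0 -19.5 -0.3; 197 -61 0 0 0 -26 -0.3; 246 -76 0 0 0 -32.7 -0.3",
)

```text
t: 1.35
tcp_pos: [0.3812, -0.1363, 0.2313]
tool_rot: [0.764, 0.646, 0.0, 0.0]
force: [1.2, -1.6, 0.2]
finger_gap: 0.346
gripper_force: 0.0
```

>>> move_arm(
  commands="50 14 0 0 0 -6.5 -0.3; 99 27 0 0 0 -13 -0.3; 99 27 20 0 0 -13 -0.3; 99 27 50 0 0 -13 -0.3; 99 27 80 0 0 -13 -0.3",
)

```text
t: 1.98
tcp_pos: [0.4243, -0.0445, 0.1506]
tool_rot: [0.686, 0.727, 0.0, 0.0]
force: [-0.2, -0.8, 0.2]
finger_gap: 0.351
gripper_force: 0.0
```

```bash
python3 - <<'E'
from plan import *
print(cur()[0])
hx=cov(CP,.245,0); y=np.degrees(CP[2])+90; g=-.3
plan([(hx[0],hx[1],hx[2]-.019,y,g,30)])
E
```

```text
[np.float64(0.424316288130002), np.float64(-0.04454687595949386), np.float64(0.15058014313361093), np.float64(93.29712382696539)]
0.4 0.1 26.1 0 0 0 -0.3; 0.8 0.2 52.2 0 0 0 -0.3; 1.2 0.3 78.2 0 0 0 -0.3; 1.2 0.3 78.2 0 0 0 -0.3; 1.2 0.3 78.2 0 0 0 -0.3
end [ 0.4245 -0.0433  0.0724 93.2971] 0.625 s
```

Motion matches. Descend and close, then plan the arc.

>>> move_arm(
  commands="0 0 26 0 0 0 -0.3; 0 0 52 0 0 0 -0.3; 1 0 78 0 0 0 -0.3; 1 0 78 0 0 0 -0.3; 1 0 78 0 0 0 -0.3",
)

```text
t: 2.6
tcp_pos: [0.4244, -0.044, 0.0737]
tool_rot: [0.687, 0.727, 0.0, 0.0]
force: [-0.2, 0.7, 0.5]
finger_gap: 0.35
gripper_force: 0.0
```

>>> move_arm(
  commands="0 0 0 0 0 0 -1; 0 0 0 0 0 0 -1; 0 0 0 0 0 0 -1; 0 0 0 0 0 0 -1; 0 0 0 0 0 0 -1",
)

```text
t: 3.22
tcp_pos: [0.4243, -0.0441, 0.0734]
tool_rot: [0.687, 0.727, 0.0, 0.0]
force: [-0.7, -1.5, 0.7]
finger_gap: 0.104
gripper_force: 29.2
```

```bash
python3 - <<'E'
from plan import *
c,s=cur();print(c,s['finger_gap'],s['gripper_force'],s['force'])
w=[]
for a in np.linspace(CP[3],2.08,19)[1:]:
    Q=CP.copy();Q[3]=a;h=cov(Q,.245,0);w.append((h[0],h[1],h[2]-.019,c[3],-1,70))
off=np.array(c[:3])-(cov(CP,.245,0)-[0,0,.019]);print('off',off)
w=[(x[0]+off[0],x[1]+off[1],x[2],*x[3:]) for x in w]
plan(w)
E
```

```text
[np.float64(0.42432284417157345), np.float64(-0.044128555225833435), np.float64(0.0734251809354229), np.float64(93.24535117669065)] 0.10358365103158974 29.21691209077835 [-0.69   -1.5271  0.6755]
off [-0.0003 -0.0007  0.0011]
0 6.8 -23.3 0 0 0 -1; 0 16.1 -46.8 0 0 0 -1; 0 27.8 -69.2 0 0 0 -1; 0 41.7 -90.3 0 0 0 -1; 0 57.7 -109.9 0 0 0 -1
0.1 18 -17.8 0 0 0 -1; 0.1 37.7 -33.6 0 0 0 -1; 0.1 58.9 -47.4 0 0 0 -1; 0.1 81.4 -58.9 0 0 0 -1; 0.1 105 -68 0 0 0 -1
0 24.4 -6.6 0 0 0 -1; 0.1 49.3 -10.7 0 0 0 -1; 0.1 74.6 -12.2 0 0 0 -1; 0.1 99.8 -11 0 0 0 -1; 0.1 124.9 -7.3 0 0 0 -1
0 24.4 6.3 0 0 0 -1; 0.1 48.2 15 0 0 0 -1; 0.1 70.8 26.2 0 0 0 -1; 0.1 70.8 26.2 0 0 0 -1; 0.1 70.8 26.2 0 0 0 -1
end [ 0.7821 -0.0235  0.2324 93.2454] 2.5 s
```

Pinched (gap ≈ 9 mm = bar). Run the arc.

>>> move_arm(
  commands="0 7 -23 0 0 0 -1; 0 16 -47 0 0 0 -1; 0 28 -69 0 0 0 -1; 0 42 -90 0 0 0 -1; 0 58 -110 0 0 0 -1",
)

```text
t: 3.85
tcp_pos: [0.4786, -0.041, 0.1829]
tool_rot: [0.686, 0.727, -0.003, -0.003]
force: [-3.0, -4.7, -2.4]
finger_gap: 0.104
gripper_force: 29.2
```

>>> move_arm(
  commands="0 18 -18 0 0 0 -1; 0 38 -34 0 0 0 -1; 0 59 -47 0 0 0 -1; 0 81 -59 0 0 0 -1; 0 105 -68 0 0 0 -1",
)

```text
t: 4.47
tcp_pos: [0.584, -0.035, 0.2532]
tool_rot: [0.687, 0.727, -0.003, -0.002]
force: [-7.6, -2.6, 10.0]
finger_gap: 0.098
gripper_force: 30.7
```

>>> move_arm(
  commands="0 24 -7 0 0 0 -1; 0 49 -11 0 0 0 -1; 0 75 -12 0 0 0 -1; 0 100 -11 0 0 0 -1; 0 125 -7 0 0 0 -1",
)

```text
t: 5.1
tcp_pos: [0.7118, -0.0279, 0.2591]
tool_rot: [0.687, 0.727, -0.001, -0.0]
force: [-1.5, -2.9, 3.3]
finger_gap: 0.108
gripper_force: 21.3
```

>>> move_arm(
  commands="0 24 6 0 0 0 -1; 0 48 15 0 0 0 -1; 0 71 26 0 0 0 -1; 0 71 26 0 0 0 -1; 0 71 26 0 0 0 -1",
)

```text
t: 5.72
tcp_pos: [0.7825, -0.0239, 0.2318]
tool_rot: [0.687, 0.727, -0.0, 0.0]
force: [2.7, -1.2, -1.4]
finger_gap: 0.102
gripper_force: 29.9
```

>>> move_arm(
  commands="0 0 0 0 0 0 -0.3; 0 0 0 0 0 0 -0.3; 0 0 0 0 0 0 -0.3; 0 0 -40 0 0 0 -0.3; 0 0 -90 0 0 0 -0.3",
)

```text
t: 6.35
tcp_pos: [0.7814, -0.0233, 0.3214]
tool_rot: [0.687, 0.727, -0.001, -0.002]
force: [-0.2, -0.2, 0.9]
finger_gap: 0.352
gripper_force: 0.0
```

```bash
cat > det.py <<'E'
from plan import *
import sys
# expected mid positions/yaw/length
E=dict(spatula=(.6215,.3484),scalpel=(.5369,.3405),scoop=(.4673,.3468),forceps=(.6213,-.3434),scissors=(.5461,-.356),pin=(.4491,-.3031))
def blobs(s,z=.004,box=(.40,.72)):
    im=cv2.GaussianBlur(s['image'],(0,0),.7).astype(float)
    d=im[:,:,0]-im[:,:,2]   # bench: red>blue; steel: blue>=red
    m=(d<4).astype(np.uint8)
    m=cv2.morphologyEx(m,cv2.MORPH_CLOSE,np.ones((3,3),np.uint8))
    n,l,st,c=cv2.connectedComponentsWithStats(m,connectivity=8)
    out=[]
    for i in range(1,n):
        if not 25<st[i,4]<400: continue
        v,u=np.nonzero(l==i);W=np.array([at(s,a,b,z)[:2] for a,b in zip(u,v)])
        q=W.mean(0);
        if not(box[0]<q[0]<box[1] and abs(q[1])<.62): continue
        ax=np.linalg.svd(W-q,full_matrices=False)[2][0]; ax=ax*np.sign(ax[1])
        pr=(W-q)@ax; sd=(W-q)@np.array([-ax[1],ax[0]])
        out.append((q+ax*(pr.max()+pr.min())/2,np.degrees(np.arctan2(ax[1],ax[0])),np.ptp(pr),np.ptp(sd),st[i,4]))
    return out
def show(name='top',fn=None):
    s=save(name,fn) if fn else snapshot(name)
    for q,y,L,w,a in blobs(s):
        k=min(E,key=lambda k:np.linalg.norm(q-E[k])); dist=np.linalg.norm(q-E[k])
        if L>.06: print(k if dist<.06 else '?','mid',q.round(4),'d',round(dist,4),'yaw',round(y,1),'L',round(L,3),'w',round(w,3),a)
E
python3 - <<'E'
from det import *
import h
for q,y,L,w,a in blobs(load('top0')): print(q.round(4),round(y,1),round(L,3),round(w,3),a)
print('now');show('top','top1')
s=save('side','side1')
cv2.imwrite('pics/m1.png',np.vstack([cv2.resize(load(n)['image'][90:290,100:500,::-1],None,fx=1.5,fy=1.5,interpolation=cv2.INTER_CUBIC) for n in('top1','side1')]))
print(cur()[0])
E
```

```text
[0.6218 0.3483] 96.9 0.112 0.017 103
[ 0.6142 -0.398 ] 79.7 0.049 0.01 33
[ 0.55   -0.3574] 100.7 0.115 0.043 190
[0.5365 0.339 ] 85.2 0.11 0.011 80
[0.4669 0.3463] 92.3 0.163 0.022 186
[ 0.4511 -0.3076] 97.4 0.122 0.013 100
now
spatula mid [0.6218 0.3483] d 0.0003 yaw 97.3 L 0.112 w 0.017 101
scissors mid [ 0.5501 -0.3574] d 0.0043 yaw 100.8 L 0.115 w 0.043 189
pin mid [ 0.4512 -0.3076] d 0.005 yaw 97.7 L 0.122 w 0.013 100
[np.float64(0.785383007081759), np.float64(-0.02387844978105497), np.float64(0.33127534291691707), np.float64(93.25512566733178)]
```

View pics/m1.png

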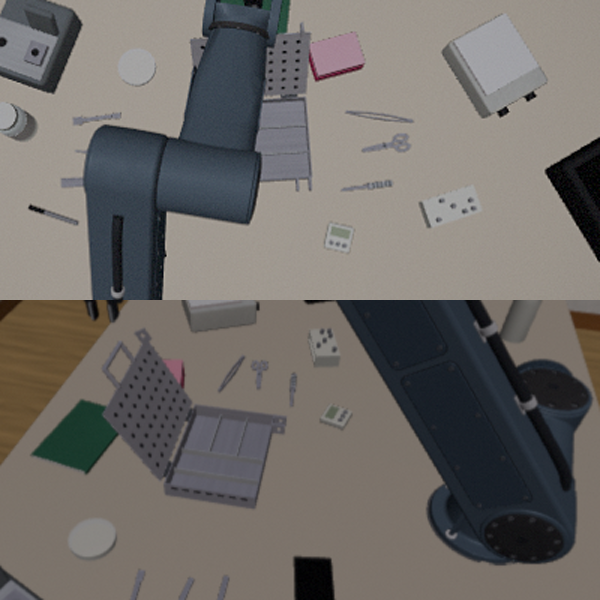

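```bash
python3 - <<'E'
from det import *
for f in('side0','side1'):
  print(f)
  for q,y,L,w,a in blobs(load(f)): print(q.round(4),round(y,1),round(L,3),round(w,3),a)
for th in (7,10):
  import det
  src=open('det.py').read().replace('d<4','d<%d'%th)
  ns={};exec(src,ns);print(th)
  for f in('top0','side0'):
    for q,y,L,w,a in ns['blobs'](load(f)): print(f,q.round(4),round(y,1),round(L,3),round(w,3),a)
plan([(.55,.25,.33,93,-.1),(.467,.3465,.12,92.3,-.1),(.467,.3465,.05,92.3,-.1,30)])
E
```

```text
side0
[ 0.4062 -0.5671] 80.2 0.097 0.039 64
[ 0.6227 -0.3437] 82.1 0.163 0.013 70
[ 0.5501 -0.3556] 100.7 0.113 0.038 91
[ 0.4519 -0.3185] 97.4 0.125 0.013 57
[0.6216 0.35  ] 97.6 0.117 0.019 179
[0.5364 0.3407] 85.5 0.114 0.011 139
[0.4669 0.3484] 92.4 0.17 0.023 345
[0.5853 0.5533] 36.6 0.045 0.01 46
side1
[ 0.4063 -0.5671] 80.0 0.097 0.039 63
[ 0.623  -0.3413] 82.0 0.158 0.013 68
[ 0.5501 -0.3555] 100.6 0.113 0.038 92
[ 0.4521 -0.3185] 97.3 0.125 0.013 54
[0.6216 0.35  ] 97.5 0.117 0.019 176
[0.5364 0.3407] 85.4 0.114 0.011 135
[0.4669 0.3484] 92.3 0.17 0.022 343
[0.5853 0.5539] 35.2 0.04 0.009 37
7
top0 [0.622  0.3482] 97.7 0.118 0.02 120
top0 [ 0.6225 -0.343 ] 81.9 0.167 0.015 144
top0 [ 0.5497 -0.3559] 99.9 0.119 0.046 209
top0 [0.5364 0.3406] 85.4 0.114 0.012 96
top0 [0.4669 0.3481] 92.1 0.167 0.023 217
top0 [ 0.451  -0.3073] 97.4 0.122 0.015 118
side0 [ 0.6227 -0.3445] 82.1 0.164 0.017 95
side0 [ 0.5498 -0.3589] 100.6 0.12 0.042 108
side0 [ 0.4517 -0.3156] 96.7 0.131 0.015 74
side0 [0.6217 0.3502] 97.2 0.117 0.02 198
side0 [0.5366 0.3415] 85.5 0.117 0.012 154
side0 [0.4669 0.
[... 280 characters left out ...]
18 141
side0 [ 0.6228 -0.3442] 82.3 0.175 0.022 118
side0 [ 0.5499 -0.3557] 100.4 0.126 0.045 130
side0 [ 0.4515 -0.3159] 97.3 0.131 0.018 87
side0 [0.6215 0.3508] 97.3 0.119 0.022 227
side0 [0.5366 0.3415] 85.6 0.117 0.014 186
41 -31.4 0.2 0 0 0 -0.1; 81.9 -62.7 0.4 0 0 0.1 -0.1; 122.9 -94.1 0.5 0 0 0.1 -0.1; 163.9 -125.4 0.7 0 0 0.1 -0.1; 204.9 -156.8 0.9 0 0 0.2 -0.1
40.8 -31.4 0.2 0 0 0 -0.1; 81.7 -62.9 0.4 0 0 0.1 -0.1; 101.8 -78.5 42.4 0 0 0.2 -0.1; 122 -94 84.4 0 0 0.3 -0.1; 142.2 -109.6 126.4 0 0 0.5 -0.1
20 -15.7 42 0 0 0.1 -0.1; 40 -31.4 84 0 0 0.3 -0.1; 40 -31.4 107.3 0 0 0.3 -0.1; 40 -31.4 130.6 0 0 0.3 -0.1; 40 -31.4 154 0 0 0.3 -0.1
end [ 0.467   0.3465  0.05   92.2551] 1.875 s
```

>>> move_arm(
  commands="41 -31 0 0 0 0 -0.1; 82 -63 0 0 0 0 -0.1; 123 -94 0 0 0 0 -0.1; 164 -125 0 0 0 0 -0.1; 205 -157 0 0 0 0 -0.1",
)

```text
t: 7.08
tcp_pos: [0.6126, 0.1734, 0.3224]
tool_rot: [0.687, 0.727, 0.0, -0.0]
force: [0.6, 1.3, -0.1]
finger_gap: 0.449
gripper_force: 0.0
```

>>> move_arm(
  commands="41 -31 0 0 0 0 -0.1; 82 -63 0 0 0 0 -0.1; 102 -78 42 0 0 0 -0.1; 122 -94 84 0 0 0 -0.1; 142 -110 126 0 0 0.5 -0.1",
)

```text
t: 7.7
tcp_pos: [0.4954, 0.3084, 0.1956]
tool_rot: [0.69, 0.724, 0.001, 0.0]
force: [-0.0, 0.6, -0.1]
finger_gap: 0.452
gripper_force: 0.0
```

>>> move_arm(
  commands="20 -16 42 0 0 0 -0.1; 40 -31 84 0 0 0 -0.1; 40 -31 107 0 0 0 -0.1; 40 -31 130 0 0 0 -0.1; 40 -31 150 0 0 0 -0.1",
)

```text
t: 8.32
tcp_pos: [0.463, 0.3463, 0.0455]
tool_rot: [0.69, 0.724, -0.0, -0.0]
force: [1.5, -0.7, 0.1]
finger_gap: 0.446
gripper_force: 0.0
```

```bash
sed -i 's/d<4/d<7/' det.py; python3 - <<'E'
from det import *
show('side')
print(cur()[0])
plan([(.467,.3475,.004,92.2,-.1,25)])
E
```

```text
forceps mid [ 0.6229 -0.3446] d 0.0019 yaw 81.9 L 0.164 w 0.017 89
spatula mid [0.6217 0.3502] d 0.0018 yaw 97.4 L 0.117 w 0.02 194
[np.float64(0.46169871261115225), np.float64(0.34546984041934387), np.float64(0.043326103606688794), np.float64(92.7478137970521)]
0.9 2.7 19.7 0 0 0.3 -0.1; 1.8 5.4 39.3 0 0 0.5 -0.1; 1.8 5.4 39.3 0 0 0.5 -0.1; 1.8 5.4 39.3 0 0 0.5 -0.1; 1.8 5.4 39.3 0 0 0.5 -0.1
end [ 0.467   0.3475  0.004  92.2478] 0.625 s
```

>>> move_arm(
  commands="2 5 20 0 0 0.5 -0.1; 2 5 39 0 0 0.5 -0.1; 2 5 39 0 0 0.5 -0.1; 2 5 39 0 0 0.5 -1; 2 5 39 0 0 0.5 -1",
  grip_force=60,
)

```text
t: 9.0
tcp_pos: [0.4686, 0.3487, 0.0082]
tool_rot: [0.693, 0.721, 0.001, 0.0]
force: [-0.3, -0.6, 0.1]
finger_gap: 0.076
gripper_force: 58.7
```

>>> move_arm(
  commands="0 0 0 0 0 0 -1; 0 0 0 0 0 0 -1; 0 0 0 0 0 0 -1; 0 0 -10 0 0 0 -1; 0 0 -25 0 0 0 -1",
)

```text
t: 9.62
tcp_pos: [0.468, 0.3482, 0.0325]
tool_rot: [0.693, 0.721, -0.001, -0.0]
force: [0.4, -0.2, -0.9]
finger_gap: 0.07
gripper_force: 58.7
```

```bash
python3 - <<'E'
from det import *
c,s=cur();print(c,s['finger_gap'],s['gripper_force'],s['force'])
d=cas(CP,(0,.098,0));t=np.degrees(CP[2])
plan([(.467,.34,.11,92,-1,40),(d[0],d[1],.11,t,-1,40),(d[0],d[1],.0275,t,-1,25)])
E
```

```text
[np.float64(0.4680032893079901), np.float64(0.3482462728347887), np.float64(0.03254202600805453), np.float64(92.23919264028298)] 0.06989028996243142 58.691977858543396 [ 0.4437 -0.1713 -0.8503]
-4.1 -0.7 -38.7 0 0 0.1 -1; -8.2 -1.3 -77.5 0 0 0.2 -1; -39.4 7.3 -77.5 0 0 10.1 -1; -70.6 16 -77.5 0 0 20 -1; -101.8 24.6 -77.5 0 0 29.8 -1
-22.8 23.1 0 0 0 9.9 -1; -45.6 46.1 0 0 0 19.7 -1; -68.4 69.1 0 0 0 29.6 -1; -91.2 92.1 0 0 0 39.4 -1; -114 115.1 0 0 0 49.3 -1
2.6 32.3 0 0 0 9.8 -1; 2.6 32.3 20.7 0 0 9.8 -1; 2.6 32.3 41.3 0 0 9.8 -1; 2.6 32.3 61.9 0 0 9.8 -1; 2.6 32.3 82.5 0 0 9.8 -1
end [0.5557 0.0623 0.0275 3.3392] 1.875 s
```

```bash
python3 - <<'E'
from det import *
s=save('side','side2');p=proj(s,[.467,.347,.03]);print(p);u,v=p.astype(int)
print(cur()[0])
crop('side2',max(u-55,0),v-50,u+55,min(v+45,384),6,'c5')
show('side')
E
```

```text
[242.9905 295.8578]
[np.float64(0.46931892881145315), np.float64(0.3489838444179409), np.float64(0.0347766485052537), np.float64(92.24957199248495)]
forceps mid [ 0.6227 -0.3445] d 0.0018 yaw 81.8 L 0.164 w 0.017 88
spatula mid [0.6217 0.3502] d 0.0018 yaw 97.3 L 0.117 w 0.02 193
```

View pics/c5.png

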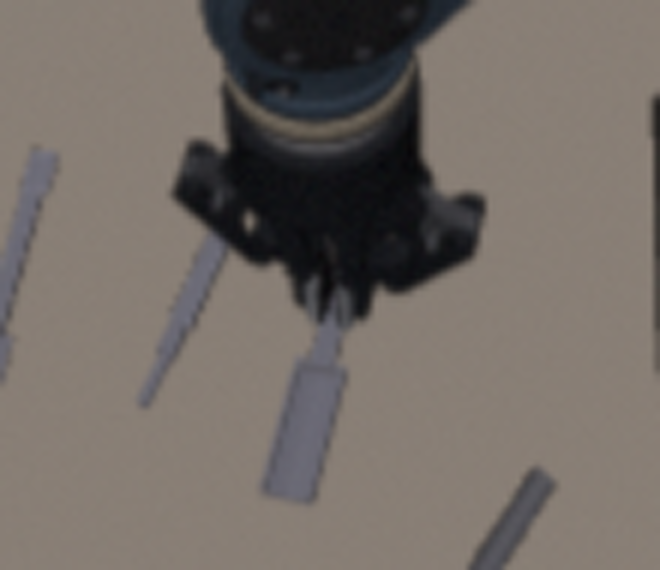

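>>> move_arm(
  commands="-4 -1 -39 0 0 0 -1; -8 -1 -77 0 0 0 -1; -39 7 -77 0 0 10 -1; -71 16 -77 0 0 20 -1; -102 25 -77 0 0 29.8 -1",
)

```text
t: 10.35
tcp_pos: [0.4975, 0.2467, 0.1097]
tool_rot: [0.857, 0.516, 0.0, 0.0]
force: [0.9, -0.1, -0.6]
finger_gap: 0.07
gripper_force: 58.8
```

>>> move_arm(
  commands="-23 23 0 0 0 9.9 -1; -46 46 0 0 0 19.7 -1; -68 69 0 0 0 29.6 -1; -91 92 0 0 0 39.4 -1; -114 115 0 0 0 49.3 -1",
)

```text
t: 10.98
tcp_pos: [0.5467, 0.0922, 0.1094]
tool_rot: [0.994, 0.112, 0.0, 0.0]
force: [-0.7, -0.1, -1.5]
finger_gap: 0.067
gripper_force: 58.8
```

>>> move_arm(
  commands="3 32 0 0 0 9.8 -1; 3 32 15 0 0 9.8 -1; 3 32 30 0 0 9.8 -1; 3 32 45 0 0 9.8 -1; 3 32 60 0 0 9.8 -1",
)

```text
t: 11.6
tcp_pos: [0.556, 0.0637, 0.0479]
tool_rot: [1.0, 0.03, -0.001, -0.0]
force: [0.5, -0.8, -1.3]
finger_gap: 0.068
gripper_force: 58.8
```

```bash
python3 - <<'E'
from det import *
s=save('side','side3');show('side')
c,st=cur();print(c,st['finger_gap'],st['force'])
print('in cas',np.array([[np.cos(CP[2]),np.sin(CP[2])],[-np.sin(CP[2]),np.cos(CP[2])]])@(np.array(c[:2])-CP[:2]))
p=proj(s,c[:3]);u,v=p.astype(int);crop('side3',u-60,v-60,u+60,v+40,6,'c6')
E
```

```text
pin mid [ 0.4517 -0.3156] d 0.0128 yaw 96.8 L 0.131 w 0.014 72
spatula mid [0.6218 0.3502] d 0.0018 yaw 97.2 L 0.117 w 0.02 196
scalpel mid [0.5365 0.341 ] d 0.0006 yaw 85.5 L 0.116 w 0.012 153
[np.float64(0.5550218450204093), np.float64(0.06350837462370888), np.float64(0.04716082663766366), np.float64(3.411467015608711)] 0.0696514889468328 [ 0.8091 -0.3862 -0.3838]
in cas [-0.0007  0.0992]
```

View pics/c6.png

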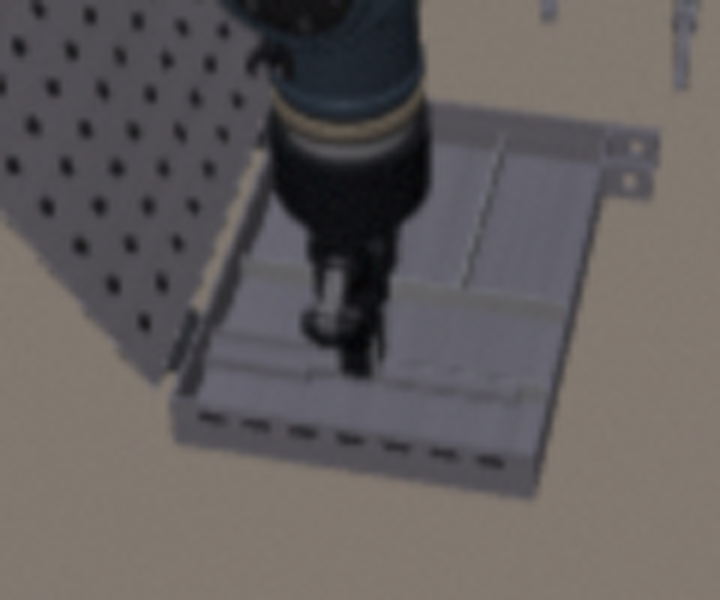

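>>> move_arm(
  commands="0 0 10 0 0 0 -1; 0 0 20 0 0 0 -1; 0 0 27 0 0 0 -1; 0 0 31 0 0 0 -1; 0 0 31 0 0 0 -1",
)

```text
t: 12.32
tcp_pos: [0.5566, 0.0627, 0.018]
tool_rot: [1.0, 0.029, -0.0, -0.0]
force: [0.2, -0.7, -0.2]
finger_gap: 0.067
gripper_force: 58.8
```

>>> move_arm(
  commands="0 0 1 0 0 0 -1; 0 0 2 0 0 0 -1; 0 0 2 0 0 0 -1; 0 0 2 0 0 0 -1; 0 0 2 0 0 0 -1",
)

```text
t: 12.95
tcp_pos: [0.5568, 0.0628, 0.0164]
tool_rot: [1.0, 0.029, 0.0, 0.0]
force: [-0.1, -0.4, -1.1]
finger_gap: 0.071
gripper_force: 58.8
```

>>> move_arm(
  commands="0 0 1 0 0 0 -1; 0 0 2 0 0 0 -1; 0 0 3 0 0 0 -1; 0 0 4 0 0 0 -1; 0 0 4 0 0 0 -1",
)

```text
t: 13.58
tcp_pos: [0.5566, 0.0628, 0.0122]
tool_rot: [1.0, 0.029, -0.0, -0.0]
force: [-0.5, -0.6, -0.2]
finger_gap: 0.07
gripper_force: 58.8
```

>>> move_arm(
  commands="0 0 1 0 0 0 -1; 0 0 2 0 0 0 -1; 0 0 3 0 0 0 -1; 0 0 3 0 0 0 -1; 0 0 3 0 0 0 -1",
)

```text
t: 14.2
tcp_pos: [0.5568, 0.0628, 0.011]
tool_rot: [1.0, 0.029, 0.0, 0.0]
force: [-2.1, -0.2, 11.7]
finger_gap: 0.064
gripper_force: 64.6
```

>>> move_arm(
  commands="0 0 0 0 0 0 -0.6; 0 0 0 0 0 0 -0.4; 0 0 0 0 0 0 -0.4; 0 0 0 0 0 0 -0.4; 0 0 -30 0 0 0 -0.4",
)

```text
t: 14.82
tcp_pos: [0.5549, 0.0629, 0.0376]
tool_rot: [1.0, 0.029, -0.003, -0.0]
force: [-0.0, 0.1, 0.7]
finger_gap: 0.3
gripper_force: 0.0
```

>>> move_arm(
  commands="0 0 -40 0 0 0 -0.4; 0 0 -80 0 0 0 -0.4; 0 -40 -120 0 0 0 -0.2; 0 -80 -120 0 0 0 -0.2; 0 -120 -120 0 0 0 -0.2",
)

```text
t: 15.45
tcp_pos: [0.5499, 0.1836, 0.1602]
tool_rot: [1.0, 0.029, 0.001, -0.0]
force: [-0.1, -0.2, 0.1]
finger_gap: 0.4
gripper_force: 0.0
```

```bash
python3 - <<'E'
from det import *
s=save('side','side4');show('side')
c,st=cur();print(c,st['finger_gap'],st['force'])
p=proj(s,cas(CP,(0,0,0)));u,v=p.astype(int);print(u,v);crop('side4',u-60,v-60,u+60,v+40,6,'c7')
plan([(.537,.341,.11,85.5,-.2,50),(.537,.341,.003,85.5,-.2,30,2)])
E
```

```text
scissors mid [ 0.5498 -0.3582] d 0.0043 yaw 101.1 L 0.118 w 0.042 106
pin mid [ 0.4517 -0.3158] d 0.013 yaw 96.8 L 0.13 w 0.015 73
spatula mid [0.6218 0.3502] d 0.0018 yaw 97.2 L 0.117 w 0.02 196
scalpel mid [0.5366 0.3415] d 0.001 yaw 85.5 L 0.117 w 0.012 154
[np.float64(0.548938544373708), np.float64(0.18595905696839524), np.float64(0.1594384096371491), np.float64(3.57811770530636)] 0.40077072729536606 [-0.8214 -0.7382  0.5525]
248 194
-0.2 -17.3 5.5 0 0 -9.1 -0.2; -0.5 -34.6 11 0 0 -18.2 -0.2; -0.7 -51.8 16.5 0 0 -27.3 -0.2; -1 -69.1 22 0 0 -36.4 -0.2; -1.2 -86.4 27.5 0 0 -45.5 -0.2
12.1 -12.3 5.5 0 0 -9.1 -0.2; 24.3 -24.6 11 0 0 -18.2 -0.2; 36.4 -36.9 16.4 0 0 -27.3 -0.2; 48.5 -49.2 21.9 0 0 -36.4 -0.2; 48.5 -49.2 48.7 0 0 -36.4 -0.2
0 0.1 26.7 0 0 0 -0.2; 0 0.1 53.5 0 0 0 -0.2; 0 0.1 80.2 0 0 0 -0.2; 0 0.1 80.2 0 0 0 -0.2; 0 0.1 80.2 0 0 0 -0.2
end [ 0.537   0.341   0.003  85.4781] 1.875 s
```

View pics/c7.png

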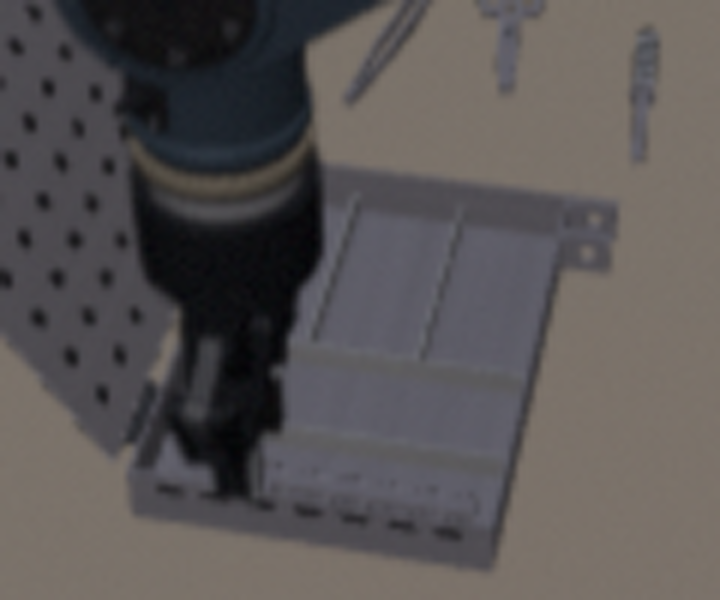

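>>> move_arm(
  commands="0 -17 6 0 0 -9.1 -0.2; 0 -35 11 0 0 -18.2 -0.2; -1 -52 16 0 0 -27.3 -0.2; -1 -69 22 0 0 -36.4 -0.2; -1 -86 27 0 0 -45.5 -0.2",
)

```text
t: 16.18
tcp_pos: [0.5436, 0.2679, 0.1317]
tool_rot: [0.91, 0.416, -0.001, 0.0]
force: [0.4, 0.5, 0.1]
finger_gap: 0.397
gripper_force: 0.0
```

>>> move_arm(
  commands="12 -12 5 0 0 -9.1 -0.2; 24 -25 11 0 0 -18.2 -0.2; 36 -37 16 0 0 -27.3 -0.2; 48 -49 22 0 0 -36.4 -0.2; 48 -49 49 0 0 -36.4 -0.2",
)

```text
t: 16.8
tcp_pos: [0.54, 0.3377, 0.0842]
tool_rot: [0.735, 0.678, 0.002, 0.001]
force: [0.1, 0.1, -0.0]
finger_gap: 0.398
gripper_force: 0.0
```

>>> move_arm(
  commands="0 0 25 0 0 0 -0.2; 0 0 40 0 0 0 -0.2; 0 0 50 0 0 0 -0.2; 0 0 50 0 0 0 -0.2; 0 0 50 0 0 0 -0.2",
)

```text
t: 17.42
tcp_pos: [0.539, 0.3369, 0.034]
tool_rot: [0.736, 0.677, 0.001, 0.0]
force: [0.1, 0.2, 0.2]
finger_gap: 0.401
gripper_force: 0.0
```

```bash
python3 - <<'E'
from det import *
show('side');c=cur()[0];print(c)
plan([(.5368,.341,.003,85.5,-.2,12,1)])
E
```

```text
[np.float64(0.5390889919226038), np.float64(0.33697345588657), np.float64(0.034224422249486575), np.float64(85.24469408495106)]
1.3 -0.9 10.4 0 0 -0.1 -0.2; 2.5 -1.7 20.8 0 0 -0.2 -0.2; 3.8 -2.6 31.2 0 0 -0.3 -0.2; 3.8 -2.6 31.2 0 0 -0.3 -0.2; 3.8 -2.6 31.2 0 0 -0.3 -0.2
end [ 0.5368  0.341   0.003  85.5447] 0.625 s
```

>>> move_arm(
  commands="2 -1 10 0 0 0 -0.2; 4 -2.5 21 0 0 0 -0.2; 4 -2.5 31 0 0 0 -0.2; 4 -2.5 31 0 0 0 -0.2; 4 -2.5 31 0 0 0 -0.2",
)

```text
t: 18.1
tcp_pos: [0.5363, 0.3409, 0.0021]
tool_rot: [0.736, 0.677, -0.0, -0.0]
force: [0.1, -0.4, 0.6]
finger_gap: 0.4
gripper_force: 0.0
```

>>> move_arm(
  commands="0 0 0 0 0 0 -1; 0 0 0 0 0 0 -1; 0 0 0 0 0 0 -1; 0 0 0 0 0 0 -1; 0 0 0 0 0 0 -1",
)

```text
t: 18.73
tcp_pos: [0.5367, 0.341, 0.0029]
tool_rot: [0.736, 0.677, 0.0, 0.0]
force: [1.0, 0.3, 5.7]
finger_gap: 0.096
gripper_force: 59.7
```

```bash
python3 - <<'E'
from det import *
c,s=cur();print(c,s['finger_gap'],s['gripper_force'],s['force'])
d=cas(CP,(.060,-.063,0));t=np.degrees(CP[2])+90
plan([(.537,.34,.11,85.5,-1,40),(d[0],d[1],.11,t,-1,50),(d[0],d[1],.03,t,-1,27)])
E
```

```text
[np.float64(0.5366681194374742), np.float64(0.341046392912508), np.float64(0.0028856804915464336), np.float64(85.24051551541808)] 0.0963600949714266 59.71038222312927 [0.9868 0.3271 5.7311]
-0.3 0.1 -35.7 0 0 -0.1 -1; -0.7 0.3 -71.4 0 0 -0.2 -1; -1 0.4 -107.1 0 0 -0.3 -1; -48.4 14.2 -107.1 0 0 -1.1 -1; -95.7 27.9 -107.1 0 0 -2 -1
-47.8 12.1 0 0 0 -0.9 -1; -95.6 24.2 0 0 0 -1.7 -1; -143.4 36.2 0 0 0 -2.6 -1; -191.2 48.3 0 0 0 -3.5 -1; -239 60.4 0 0 0 -4.3 -1
-48.6 8.5 0 0 0 -0.9 -1; -97.2 16.9 0 0 0 -1.7 -1; -97.2 16.9 26.7 0 0 -1.7 -1; -97.2 16.9 53.3 0 0 -1.7 -1; -97.2 16.9 80 0 0 -1.7 -1
end [ 0.6249 -0.095   0.03   93.2405] 1.875 s
```

>>> move_arm(
  commands="0 0 -35 0 0 0 -1; 0 0 -70 0 0 0 -1; -1 0 -107 0 0 0 -1; -48 14 -107 0 0 -1 -1; -96 28 -107 0 0 -2 -1",
)

```text
t: 19.35
tcp_pos: [0.5562, 0.2426, 0.1096]
tool_rot: [0.723, 0.691, 0.0, 0.0]
force: [0.1, 0.1, -0.1]
finger_gap: 0.099
gripper_force: 59.1
```

>>> move_arm(
  commands="-48 12 0 0 0 -1 -1; -96 24 0 0 0 -1.7 -1; -143 36 0 0 0 -2.6 -1; -191 48 0 0 0 -3.5 -1; -239 60 0 0 0 -4.3 -1",
)

```text
t: 19.98
tcp_pos: [0.6044, -0.0001, 0.1086]
tool_rot: [0.697, 0.717, -0.0, -0.001]
force: [0.8, 0.0, 0.4]
finger_gap: 0.103
gripper_force: 59.1
```

>>> move_arm(
  commands="-49 8 0 0 0 -1 -1; -97 17 0 0 0 -1.7 -1; -97 17 25 0 0 -1.7 -1; -97 17 50 0 0 -1.7 -1; -97 17 75 0 0 -1.7 -1",
)

```text
t: 20.6
tcp_pos: [0.6237, -0.0953, 0.0329]
tool_rot: [0.687, 0.727, -0.0, -0.001]
force: [-0.3, 0.7, 0.0]
finger_gap: 0.095
gripper_force: 59.1
```

```bash
python3 - <<'E'
from det import *
def incas(c): return (np.array([[np.cos(CP[2]),np.sin(CP[2])],[-np.sin(CP[2]),np.cos(CP[2])]])@(np.array(c[:2])-CP[:2])).round(4)
c,s=cur();print(c,s['finger_gap'],s['gripper_force'],s['force'],incas(c))
show('side')
E
```

```text
[np.float64(0.6236569222125895), np.float64(-0.09531680034132657), np.float64(0.03289707080211375), np.float64(93.205431710134)] 0.09528960016161127 59.054279923439026 [-0.3367  0.6885  0.0454] [ 0.0588 -0.0633]
scissors mid [ 0.5499 -0.3581] d 0.0043 yaw 101.0 L 0.118 w 0.042 104
pin mid [ 0.4515 -0.3156] d 0.0127 yaw 97.0 L 0.131 w 0.014 69
spatula mid [0.6162 0.3527] d 0.0069 yaw 97.3 L 0.118 w 0.02 199
```

>>> move_arm(
  commands="0 0 8 0 0 0 -1; 0 0 16 0 0 0 -1; 0 0 22 0 0 0 -1; 0 0 25 0 0 0 -1; 0 0 25 0 0 0 -1",
)

```text
t: 21.28
tcp_pos: [0.6243, -0.0951, 0.0094]
tool_rot: [0.687, 0.727, 0.0, 0.0]
force: [0.4, -0.9, -0.0]
finger_gap: 0.101
gripper_force: 59.1
```

>>> move_arm(
  commands="0 0 0 0 0 0 -0.6; 0 0 0 0 0 0 -0.45; 0 0 0 0 0 0 -0.45; 0 0 -10 0 0 0 -0.45; 0 0 -35 0 0 0 -0.45",
)

```text
t: 21.9
tcp_pos: [0.6233, -0.0949, 0.0441]
tool_rot: [0.687, 0.727, -0.001, -0.001]
force: [0.2, -0.1, 0.5]
finger_gap: 0.276
gripper_force: 0.0
```

>>> move_arm(
  commands="0 0 -35 0 0 0 -0.4; 0 0 -70 0 0 0 -0.4; 40 0 -90 0 0 0 -0.2; 90 0 -90 0 0 0 -0.2; 140 0 -90 0 0 0 -0.2",
)

```text
t: 22.52
tcp_pos: [0.6166, 0.0456, 0.1358]
tool_rot: [0.687, 0.726, 0.001, 0.001]
force: [-0.1, 0.6, 0.5]
finger_gap: 0.398
gripper_force: 0.0
```

```bash
python3 - <<'E'
from det import *
s=save('side','side5');show('side')
c,st=cur();print(c,st['finger_gap'],st['force'])
p=proj(s,cas(CP,(0,0,0)));u,v=p.astype(int);print(u,v);crop('side5',u-60,v-60,u+60,v+40,6,'c8')
E
```

```text
forceps mid [ 0.6227 -0.3445] d 0.0018 yaw 81.9 L 0.164 w 0.017 89
scissors mid [ 0.5499 -0.3582] d 0.0044 yaw 101.5 L 0.118 w 0.041 105
pin mid [ 0.4515 -0.3159] d 0.013 yaw 97.1 L 0.13 w 0.015 70
spatula mid [0.582  0.3667] d 0.0436 yaw 96.8 L 0.118 w 0.019 204
[np.float64(0.6150783326093116), np.float64(0.049543785444223984), np.float64(0.13522120714133243), np.float64(93.5434528542721)] 0.40021464943196206 [-0.2733 -0.7433  0.1478]
248 194
```

View pics/c8.png

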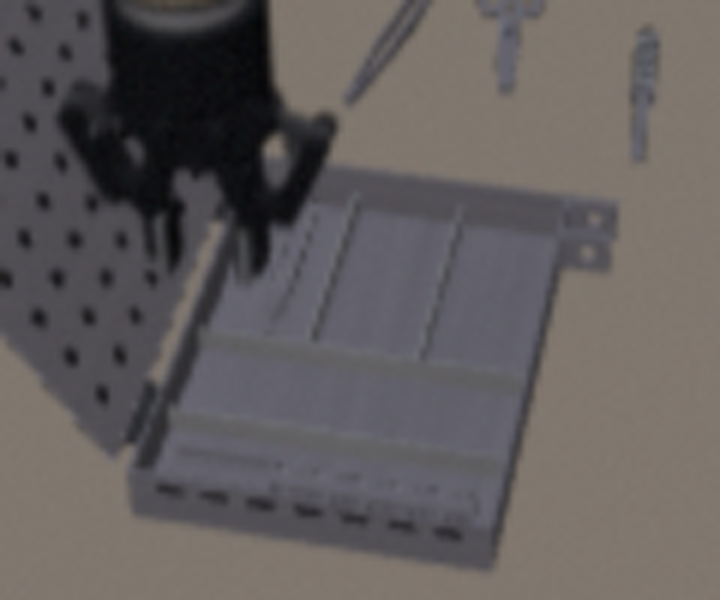

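```bash
sed -i 's/spatula=(.6215,.3484)/spatula=(.582,.3667)/' det.py; python3 - <<'E'
from det import *
show('side')
print('top');show('top')
plan([(.582,.366,.11,96.8,-.2,50),(.582,.366,.035,96.8,-.2,30,1)])
E
```

```text
forceps mid [ 0.6227 -0.3445] d 0.0018 yaw 82.0 L 0.164 w 0.017 90
scissors mid [ 0.5499 -0.3582] d 0.0044 yaw 101.2 L 0.118 w 0.042 105
pin mid [ 0.4517 -0.3158] d 0.013 yaw 96.9 L 0.13 w 0.014 71
spatula mid [0.582  0.3669] d 0.0002 yaw 96.7 L 0.118 w 0.019 204
top
forceps mid [ 0.6222 -0.3446] d 0.0015 yaw 81.8 L 0.164 w 0.014 147
spatula mid [0.5821 0.3653] d 0.0014 yaw 96.5 L 0.118 w 0.02 125
scissors mid [ 0.5496 -0.3559] d 0.0035 yaw 100.2 L 0.119 w 0.046 209
pin mid [ 0.451  -0.3073] d 0.0047 yaw 97.4 L 0.122 w 0.015 118
46 -2.2 3.6 0 0 -0.5 -0.2; 92 -4.4 7.1 0 0 -1 -0.2; 137.9 -6.5 10.7 0 0 -1.5 -0.2; 183.9 -8.7 14.3 0 0 -1.9 -0.2; 229.9 -10.9 17.9 0 0 -2.4 -0.2
46 -0.3 3.5 0 0 -0.5 -0.2; 92.1 -0.5 7.1 0 0 -1 -0.2; 92.1 -0.5 32.1 0 0 -1 -0.2; 92.1 -0.5 57.1 0 0 -1 -0.2; 92.1 -0.5 82.1 0 0 -1 -0.2
0 0 0 0 0 0 -0.2; 0 0 0 0 0 0 -0.2; 0 0 0 0 0 0 -0.2; 0 0 0 0 0 0 -0.2; 0 0 0 0 0 0 -0.2
end [ 0.582   0.366   0.035  96.7897] 1.875 s
```

>>> move_arm(
  commands="46 -2 4 0 0 -0.5 -0.2; 92 -4 7 0 0 -1 -0.2; 138 -6 11 0 0 -1.5 -0.2; 184 -9 14 0 0 -2 -0.2; 230 -11 18 0 0 -2.4 -0.2",
)

```text
t: 23.35
tcp_pos: [0.5933, 0.2733, 0.1166]
tool_rot: [0.672, 0.74, 0.0, 0.0]
force: [1.1, 0.1, 0.1]
finger_gap: 0.398
gripper_force: 0.0
```

>>> move_arm(
  commands="46 0 4 0 0 -0.5 -0.2; 92 -0.5 7 0 0 -1 -0.2; 92 -0.5 32 0 0 -1 -0.2; 92 -0.5 57 0 0 -1 -0.2; 92 -0.5 72 0 0 -1 -0.2",
)

```text
t: 23.98
tcp_pos: [0.5831, 0.3636, 0.0431]
tool_rot: [0.666, 0.746, -0.001, -0.0]
force: [0.2, -0.2, -0.7]
finger_gap: 0.404
gripper_force: 0.0
```

```bash
python3 - <<'E'
from det import *
show('side');c=cur()[0];print(c)
plan([(.582,.366,.003,96.7,-.2,15,1)])
E
```

```text
[np.float64(0.582185637717932), np.float64(0.3632305822068216), np.float64(0.04130863566194051), np.float64(96.54466560293564)]
0.9 0 12.8 0 0 -0.1 -0.2; 1.8 0.1 25.5 0 0 -0.1 -0.2; 2.8 0.1 38.3 0 0 -0.2 -0.2; 2.8 0.1 38.3 0 0 -0.2 -0.2; 2.8 0.1 38.3 0 0 -0.2 -0.2
end [ 0.582   0.366   0.003  96.7447] 0.625 s
```

>>> move_arm(
  commands="1 0 13 0 0 0 -0.2; 2 0 26 0 0 0 -0.2; 3 0 37 0 0 0 -0.2; 3 0 38 0 0 0 -0.2; 3 0 38 0 0 0 -0.2",
)

```text
t: 24.65
tcp_pos: [0.5825, 0.3683, 0.0064]
tool_rot: [0.665, 0.747, 0.0, 0.0]
force: [1.3, -0.2, 0.1]
finger_gap: 0.4
gripper_force: 0.0
```

>>> move_arm(
  commands="0 0 0 0 0 0 -1; 0 0 0 0 0 0 -1; 0 0 0 0 0 0 -1; 0 0 0 0 0 0 -1; 0 0 0 0 0 0 -1",
)

```text
t: 25.28
tcp_pos: [0.5828, 0.3683, 0.007]
tool_rot: [0.665, 0.747, 0.0, 0.0]
force: [-0.3, 0.2, 5.5]
finger_gap: 0.064
gripper_force: 59.8
```

```bash
python3 - <<'E'
from det import *
c,s=cur();print(c,s['finger_gap'],s['gripper_force'],s['force'])
d=cas(CP,(0,-.063,0));t=np.degrees(CP[2])+90
plan([(.582,.366,.11,c[3],-1,40),(d[0],d[1],.11,t,-1,55),(d[0],d[1],.03,t,-1,27)])
E
```

```text
[np.float64(0.582825204055366), np.float64(0.36829915475888775), np.float64(0.007009467392735301), np.float64(96.64312500450029)] 0.06417101199829794 59.79384183883667 [-0.3484  0.2375  5.4809]
-0.7 -0.4 -34.3 0 0 0 -1; -1.5 -0.7 -68.7 0 0 0 -1; -2.2 -1.1 -103 0 0 0 -1; -53.2 -8.9 -103 0 0 0.4 -1; -104.3 -16.8 -103 0 0 0.7 -1
-51.1 -7.2 0 0 0 0.4 -1; -102.2 -14.4 0 0 0 0.8 -1; -153.3 -21.7 0 0 0 1.2 -1; -204.5 -28.9 0 0 0 1.5 -1; -255.6 -36.1 0 0 0 1.9 -1
-51.3 -5.5 0 0 0 0.4 -1; -102.7 -11 0 0 0 0.8 -1; -102.7 -11 26.7 0 0 0.8 -1; -102.7 -11 53.3 0 0 0.8 -1; -102.7 -11 80 0 0 0.8 -1
end [ 0.565  -0.0984  0.03   93.2431] 1.875 s
```

>>> move_arm(
  commands="-2 0 0 0 0 0 -0.4; -2 0 0 0 0 0 -0.4; -2 0 2 0 0 0 -0.4; -2 0 4 0 0 0 -0.4; -2 0 4 0 0 0 -0.4",
)

```text
t: 25.9
tcp_pos: [0.5824, 0.366, 0.0018]
tool_rot: [0.665, 0.747, -0.0, -0.0]
force: [0.1, -0.5, -0.4]
finger_gap: 0.301
gripper_force: 0.0
```

>>> move_arm(
  commands="0 0 0 0 0 0 -1; 0 0 0 0 0 0 -1; 0 0 0 0 0 0 -1; 0 0 0 0 0 0 -1; 0 0 0 0 0 0 -1",
)

```text
t: 26.52
tcp_pos: [0.5828, 0.3662, 0.0024]
tool_rot: [0.665, 0.747, 0.0, 0.0]
force: [0.3, 0.0, 0.4]
finger_gap: 0.089
gripper_force: 59.7
```

>>> move_arm(
  commands="0 0 -34 0 0 0 -1; 0 0 -70 0 0 0 -1; -2 -1 -107 0 0 0 -1; -52 -9 -107 0 0 0.4 -1; -102 -17 -107 0 0 0.7 -1",
)

```text
t: 27.15
tcp_pos: [0.5776, 0.2623, 0.1101]
tool_rot: [0.669, 0.743, 0.001, 0.001]
force: [0.5, -0.5, -0.8]
finger_gap: 0.088
gripper_force: 59.5
```

>>> move_arm(
  commands="-51 -7 0 0 0 0.4 -1; -102 -14 0 0 0 0.8 -1; -153 -22 0 0 0 1.2 -1; -204 -29 0 0 0 1.5 -1; -256 -36 0 0 0 1.9 -1",
)

```text
t: 27.78
tcp_pos: [0.568, 0.0029, 0.1093]
tool_rot: [0.682, 0.732, 0.0, 0.0]
force: [-0.2, 0.3, -1.2]
finger_gap: 0.085
gripper_force: 59.5
```

>>> move_arm(
  commands="-51 -6 0 0 0 0.4 -1; -103 -11 0 0 0 0.8 -1; -103 -11 25 0 0 0.8 -1; -103 -11 50 0 0 0.8 -1; -103 -11 70 0 0 0.8 -1",
)

```text
t: 28.4
tcp_pos: [0.5641, -0.0993, 0.0384]
tool_rot: [0.687, 0.727, -0.0, -0.0]
force: [0.1, 0.3, -0.8]
finger_gap: 0.093
gripper_force: 59.5
```

```bash
cat >> det.py <<'E'
def incas(c): return (np.array([[np.cos(CP[2]),np.sin(CP[2])],[-np.sin(CP[2]),np.cos(CP[2])]])@(np.array(c[:2])-CP[:2])).round(4)
E
python3 - <<'E'
from det import *
show('side');c,s=cur();print(c,s['finger_gap'],s['gripper_force'],s['force'],incas(c))
E
```

```text
scissors mid [ 0.5501 -0.3582] d 0.0046 yaw 101.4 L 0.118 w 0.041 103
pin mid [ 0.4514 -0.3156] d 0.0127 yaw 97.0 L 0.131 w 0.015 70
[np.float64(0.5627211840307562), np.float64(-0.09875472353995439), np.float64(0.03617399554185484), np.float64(93.20439430386023)] 0.08879683592588922 59.52942073345184 [-0.4856 -0.5263 -1.6949] [-0.0023 -0.0632]
```

>>> move_arm(
  commands="0 0 10 0 0 0 -1; 0 0 20 0 0 0 -1; 0 0 26 0 0 0 -1; 0 0 29 0 0 0 -1; 0 0 29 0 0 0 -1",
)

```text
t: 29.08
tcp_pos: [0.5646, -0.099, 0.0103]
tool_rot: [0.687, 0.727, 0.0, 0.0]
force: [0.0, 0.1, 0.2]
finger_gap: 0.088
gripper_force: 59.5
```

>>> move_arm(
  commands="0 0 0 0 0 0 -0.6; 0 0 0 0 0 0 -0.45; 0 0 0 0 0 0 -0.45; 0 0 -10 0 0 0 -0.45; 0 0 -35 0 0 0 -0.45",
)

```text
t: 29.7
tcp_pos: [0.5638, -0.0988, 0.0452]
tool_rot: [0.687, 0.727, -0.0, -0.001]
force: [-1.2, -0.4, -0.1]
finger_gap: 0.272
gripper_force: 0.0
```

>>> move_arm(
  commands="0 0 -40 0 0 0 -0.3; 0 0 -70 0 0 0 -0.2; 0 0 -70 0 0 0 -0.2; 0 0 -70 0 0 0 -0.2; 0 0 -70 0 0 0 -0.2",
)

```text
t: 30.32
tcp_pos: [0.5636, -0.0987, 0.1141]
tool_rot: [0.687, 0.727, -0.001, -0.001]
force: [1.5, 0.3, -1.3]
finger_gap: 0.405
gripper_force: 0.0
```

```bash
python3 - <<'E'
from det import *
show('side');print('top');show('top');c,s=cur();print(c)
plan([(.6223,-.344,.11,82,-.2,50),(.6223,-.344,.035,82,-.2,30)])
E
```

```text
? mid [ 0.412  -0.5632] d 0.2468 yaw 77.1 L 0.122 w 0.063 128
pin mid [ 0.4513 -0.3159] d 0.013 yaw 97.1 L 0.13 w 0.014 68
top
forceps mid [ 0.6222 -0.3448] d 0.0017 yaw 81.7 L 0.163 w 0.014 142
scissors mid [ 0.5498 -0.3559] d 0.0037 yaw 100.4 L 0.119 w 0.044 207
pin mid [ 0.4512 -0.3073] d 0.0047 yaw 97.5 L 0.122 w 0.015 119
[np.float64(0.5638249711652353), np.float64(-0.0987835346580701), np.float64(0.11417906340518359), np.float64(93.23980906262064)]
-41.4 7.4 0.7 0 0 1.9 -0.2; -82.7 14.8 1.4 0 0 3.7 -0.2; -124.1 22.3 2.1 0 0 5.6 -0.2; -165.4 29.7 2.8 0 0 7.5 -0.2; -206.8 37.1 3.5 0 0 9.4 -0.2
-39.6 14.1 0.7 0 0 1.8 -0.2; -39.6 14.1 25.7 0 0 1.8 -0.2; -39.6 14.1 50.7 0 0 1.8 -0.2; -39.6 14.1 75.7 0 0 1.8 -0.2; -39.6 14.1 75.7 0 0 1.8 -0.2
end [ 0.6223 -0.344   0.035  82.0398] 1.25 s
```

>>> move_arm(
  commands="-41 7 1 0 0 2 -0.2; -83 15 1 0 0 3.7 -0.2; -124 22 2 0 0 5.6 -0.2; -165 30 3 0 0 7.5 -0.2; -207 37 3 0 0 9.4 -0.2",
)

```text
t: 31.05
tcp_pos: [0.613, -0.3046, 0.111]
tool_rot: [0.744, 0.668, -0.0, -0.001]
force: [0.5, 0.8, -0.3]
finger_gap: 0.396
gripper_force: 0.0
```

>>> move_arm(
  commands="-40 14 1 0 0 1.8 -0.2; -40 14 26 0 0 1.8 -0.2; -40 14 51 0 0 1.8 -0.2; -40 14 76 0 0 1.8 -0.2; -40 14 76 0 0 1.8 -0.2",
)

```text
t: 31.68
tcp_pos: [0.6206, -0.3433, 0.0327]
tool_rot: [0.755, 0.656, -0.001, -0.004]
force: [-0.3, 0.2, 0.8]
finger_gap: 0.396
gripper_force: 0.0
```

```bash
python3 - <<'E'
from det import *
show('side');c=cur()[0];print(c)
plan([(.6225,-.344,.0025,82,-.2,15,1)])
E
```

```text
scissors mid [ 0.55   -0.3587] d 0.0047 yaw 100.9 L 0.119 w 0.042 108
pin mid [ 0.4516 -0.3159] d 0.013 yaw 96.7 L 0.13 w 0.014 72
[np.float64(0.6218804853792854), np.float64(-0.34416030653936974), np.float64(0.03457427382565367), np.float64(82.03952461705572)]
0.1 0.2 10.7 0 0 0 -0.2; 0.2 0.4 21.4 0 0 0 -0.2; 0.2 0.6 32.1 0 0 0 -0.2; 0.2 0.6 32.1 0 0 0 -0.2; 0.2 0.6 32.1 0 0 0 -0.2
end [ 0.6225 -0.344   0.0025 82.0395] 0.625 s
```

>>> move_arm(
  commands="0 0.5 11 0 0 0 -0.2; 0 0.5 22 0 0 0 -0.2; 0 0.5 32 0 0 0 -0.2; 0 0.5 32 0 0 0 -0.2; 0 0.5 32 0 0 0 -0.2",
)

```text
t: 32.35
tcp_pos: [0.6235, -0.3451, 0.0044]
tool_rot: [0.754, 0.656, 0.0, 0.0]
force: [-0.1, -1.0, 0.3]
finger_gap: 0.399
gripper_force: 0.0
```

>>> move_arm(
  commands="0 0 0 0 0 0 -1; 0 0 0 0 0 0 -1; 0 0 0 0 0 0 -1; 0 0 0 0 0 0 -1; 0 0 0 0 0 0 -1",
)

```text
t: 32.98
tcp_pos: [0.6238, -0.3453, 0.005]
tool_rot: [0.754, 0.656, 0.0, 0.001]
force: [-0.3, -0.4, 4.9]
finger_gap: 0.131
gripper_force: 59.2
```

```bash
python3 - <<'E'
from det import *
c,s=cur();print(c,s['finger_gap'],s['gripper_force'],s['force'])
d=cas(CP,(0,.035,0));t=np.degrees(CP[2])
plan([(.6225,-.344,.11,c[3],-1,40),(d[0],d[1],.11,t,-1,55),(d[0],d[1],.035,t,-1,27)])
E
```

```text
[np.float64(0.623773806175833), np.float64(-0.3452939004087034), np.float64(0.005043618029673274), np.float64(82.04256391388903)] 0.13138305730280492 59.22519564628601 [-0.2607 -0.4469  4.8877]
0.4 -0.5 -35 0 0 0 -1; 0.7 -1 -70 0 0 0 -1; 1.1 -1.4 -105 0 0 0 -1; 42.5 -15.2 -105 0 0 9.8 -1; 83.9 -29 -105 0 0 19.7 -1
34.4 -26.9 0 0 0 9.8 -1; 68.8 -53.8 0 0 0 19.7 -1; 103.1 -80.7 0 0 0 29.5 -1; 137.5 -107.6 0 0 0 39.4 -1; 171.9 -134.6 0 0 0 49.2 -1
2.1 -43.5 0 0 0 9.9 -1; 2.1 -43.5 25 0 0 9.9 -1; 2.1 -43.5 50 0 0 9.9 -1; 2.1 -43.5 75 0 0 9.9 -1; 2.1 -43.5 75 0 0 9.9 -1
end [ 0.5594 -0.0006  0.035   3.2426] 1.875 s
```

>>> move_arm(
  commands="0 0 -35 0 0 0 -1; 0 0 -70 0 0 0 -1; 1 -1 -105 0 0 0 -1; 42 -15 -105 0 0 9.8 -1; 84 -29 -105 0 0 19.7 -1",
)

```text
t: 33.6
tcp_pos: [0.6056, -0.2572, 0.1091]
tool_rot: [0.857, 0.515, 0.0, -0.0]
force: [-0.1, -0.5, -0.6]
finger_gap: 0.134
gripper_force: 58.7
```

>>> move_arm(
  commands="34 -27 0 0 0 9.8 -1; 69 -54 0 0 0 19.7 -1; 103 -81 0 0 0 29.5 -1; 138 -108 0 0 0 39.4 -1; 172 -135 0 0 0 49.2 -1",
)

```text
t: 34.22
tcp_pos: [0.5656, -0.0412, 0.1087]
tool_rot: [0.994, 0.112, -0.001, -0.0]
force: [-0.5, 0.2, -0.6]
finger_gap: 0.131
gripper_force: 58.7
```

>>> move_arm(
  commands="2 -43.5 0 0 0 9.9 -1; 2 -43.5 25 0 0 9.9 -1; 2 -43.5 50 0 0 9.9 -1; 2 -43.5 70 0 0 9.9 -1; 2 -43.5 70 0 0 9.9 -1",
)

```text
t: 34.85
tcp_pos: [0.5568, 0.0005, 0.0375]
tool_rot: [1.0, 0.028, -0.002, -0.001]
force: [-0.4, 0.7, -0.5]
finger_gap: 0.136
gripper_force: 58.7
```

```bash
python3 - <<'E'
from det import *
show('side');c,s=cur();print(c,s['finger_gap'],s['gripper_force'],s['force'],incas(c))
E
```

```text
scissors mid [ 0.5499 -0.3582] d 0.0044 yaw 101.0 L 0.118 w 0.042 105
pin mid [ 0.4515 -0.3159] d 0.013 yaw 97.1 L 0.13 w 0.014 68
[np.float64(0.5577479365210734), np.float64(0.00021446648350911652), np.float64(0.038465862724829145), np.float64(3.2454237189418116)] 0.13145253847584132 58.71040463447571 [ 1.5373  0.1652 -0.8299] [-0.0016  0.0359]
```

>>> move_arm(
  commands="0 0 10 0 0 0 -1; 0 0 20 0 0 0 -1; 0 0 26 0 0 0 -1; 0 0 28 0 0 0 -1; 0 0 28 0 0 0 -1",
)

```text
t: 35.52
tcp_pos: [0.5585, 0.0, 0.0112]
tool_rot: [1.0, 0.028, -0.0, -0.0]
force: [0.7, -0.4, -1.2]
finger_gap: 0.131
gripper_force: 58.7
```

>>> move_arm(
  commands="0 0 0 0 0 0 -0.6; 0 0 0 0 0 0 -0.4; 0 0 0 0 0 0 -0.4; 0 0 -10 0 0 0 -0.4; 0 0 -35 0 0 0 -0.4",
)

```text
t: 36.15
tcp_pos: [0.5577, 0.0002, 0.0463]
tool_rot: [1.0, 0.028, -0.001, -0.0]
force: [0.4, -0.2, 0.4]
finger_gap: 0.3
gripper_force: 0.0
```

>>> move_arm(
  commands="0 0 -40 0 0 0 -0.3; 0 0 -80 0 0 0 -0.2; 0 0 -80 0 0 -10 -0.2; 0 40 -80 0 0 -20 -0.2; 0 80 -80 0 0 -30 -0.2",
)

```text
t: 36.78
tcp_pos: [0.5633, -0.0802, 0.1275]
tool_rot: [0.957, 0.29, 0.001, 0.0]
force: [0.8, 0.8, 0.5]
finger_gap: 0.403
gripper_force: 0.0
```

```bash
python3 - <<'E'
from det import *
T=load('top0');print('pivot',at(T,(218.5)/6-.5+320,173.5/6-.5+158,.008))
show('top');c,s=cur();print(c)
plan([(.549,-.357,.11,101.5,-.2,50),(.549,-.357,.035,101.5,-.2,30)])
E
```

```text
pivot [ 0.55   -0.3518  0.008 ]
scissors mid [ 0.5502 -0.3577] d 0.0045 yaw 100.8 L 0.116 w 0.044 204
pin mid [ 0.4509 -0.3074] d 0.0046 yaw 97.5 L 0.122 w 0.015 118
[np.float64(0.5647488256977672), np.float64(-0.08571858121556658), np.float64(0.1275228990654055), np.float64(33.776352457657765)]
-23.4 31 2.5 0 0 -9.7 -0.2; -46.8 61.9 5 0 0 -19.3 -0.2; -70.2 92.9 7.5 0 0 -29 -0.2; -93.7 123.8 10 0 0 -38.7 -0.2; -117.1 154.8 12.5 0 0 -48.4 -0.2
-38.7 3.1 2.5 0 0 -9.6 -0.2; -77.4 6.1 5 0 0 -19.3 -0.2; -77.4 6.1 30 0 0 -19.3 -0.2; -77.4 6.1 55 0 0 -19.3 -0.2; -77.4 6.1 80 0 0 -19.3 -0.2
end [  0.549   -0.357    0.035  101.4764] 1.25 s
```

>>> move_arm(
  commands="-23 31 2 0 0 -9.7 -0.2; -47 62 5 0 0 -19.3 -0.2; -70 93 7 0 0 -29 -0.2; -94 124 10 0 0 -38.7 -0.2; -117 155 12 0 0 -48.4 -0.2",
)

```text
t: 37.45
tcp_pos: [0.5499, -0.2747, 0.1149]
tool_rot: [0.755, 0.655, 0.0, 0.0]
force: [0.6, 0.0, -0.8]
finger_gap: 0.401
gripper_force: 0.0
```

>>> move_arm(
  commands="-38 3 2 0 0 -9.6 -0.2; -75 6 5 0 0 -19.3 -0.2; -75 6 30 0 0 -19.3 -0.2; -75 6 55 0 0 -19.3 -0.2; -75 6 75 0 0 -19.3 -0.2",
)

```text
t: 38.08
tcp_pos: [0.545, -0.3485, 0.0388]
tool_rot: [0.637, 0.771, 0.0, -0.0]
force: [-0.9, -0.3, 0.4]
finger_gap: 0.402
gripper_force: 0.0
```

```bash
python3 - <<'E'
from det import *
show('side');c=cur()[0];print(c)
plan([(.5495,-.3555,.003,101.4,-.2,15,1)])
E
```

```text
pin mid [ 0.4517 -0.3158] d 0.013 yaw 96.8 L 0.13 w 0.015 73
[np.float64(0.54376372763557), np.float64(-0.34732204813465084), np.float64(0.03610220351271515), np.float64(100.91297115830457)]
-3 1.4 11 0 0 -0.2 -0.2; -6.1 2.7 22.1 0 0 -0.3 -0.2; -9.1 4.1 33.1 0 0 -0.5 -0.2; -9.1 4.1 33.1 0 0 -0.5 -0.2; -9.1 4.1 33.1 0 0 -0.5 -0.2
end [  0.5495  -0.3555   0.003  101.413 ] 0.625 s
```

>>> move_arm(
  commands="-4 2 11 0 0 0 -0.2; -9 4 22 0 0 -0.5 -0.2; -9 4 33 0 0 -0.5 -0.2; -9 4 33 0 0 -0.5 -0.2; -9 4 33 0 0 -0.5 -0.2",
)

```text
t: 38.75
tcp_pos: [0.5509, -0.3567, 0.0064]
tool_rot: [0.633, 0.774, -0.0, 0.0]
force: [0.1, 0.3, -0.9]
finger_gap: 0.399
gripper_force: 0.0
```

```bash
python3 - <<'E'
from det import *
print(cur()[0])
E
```

```text
[np.float64(0.5509254085331978), np.float64(-0.3567120506195647), np.float64(0.006444696428979376), np.float64(101.4442257307076)]
```

>>> move_arm(
  commands="1 -1 2 0 0 0 -0.2; 1 -1 4 0 0 0 -0.2; 1 -1 4 0 0 0 -0.2; 1 -1 4 0 0 0 -1; 1 -1 4 0 0 0 -1",
)

```text
t: 39.38
tcp_pos: [0.5499, -0.3561, 0.0026]
tool_rot: [0.633, 0.774, -0.0, 0.0]
force: [-0.9, -0.7, 1.9]
finger_gap: 0.136
gripper_force: 58.8
```

>>> move_arm(
  commands="0 0 0 0 0 0 -1; 0 0 0 0 0 0 -1; 0 0 0 0 0 0 -1; 0 0 0 0 0 0 -1; 0 0 0 0 0 0 -1",
)

```text
t: 40.0
tcp_pos: [0.5499, -0.3561, 0.0026]
tool_rot: [0.633, 0.774, -0.0, 0.0]
force: [-0.3, 1.0, 4.6]
finger_gap: 0.139
gripper_force: 59.1
```

```bash
python3 - <<'E'
from det import *
c,s=cur();print(c,s['finger_gap'],s['gripper_force'],s['force'])
d=cas(CP,(-.064,-.0635,0));t=np.degrees(CP[2])+90
plan([(.55,-.355,.11,c[3],-1,40),(d[0],d[1],.11,t,-1,55),(d[0],d[1],.04,t,-1,27)])
E
```

```text
[np.float64(0.5498551200332332), np.float64(-0.35608390293909686), np.float64(0.0025999889860022843), np.float64(101.4407810705201)] 0.13852959288622332 59.12321984767914 [-0.3114  0.9993  4.5746]
0.3 0.1 -35.8 0 0 0 -1; 0.7 0.2 -71.6 0 0 0 -1; 1 0.4 -107.4 0 0 0 -1; 52.5 0.8 -107.4 0 0 1.6 -1; 103.9 1.2 -107.4 0 0 3.3 -1
51.3 -2.5 0 0 0 1.6 -1; 102.7 -5 0 0 0 3.2 -1; 154 -7.6 0 0 0 4.9 -1; 154 -7.6 23.3 0 0 4.9 -1; 154 -7.6 46.7 0 0 4.9 -1
0.1 0 23.3 0 0 0 -1; 0.1 0 23.3 0 0 0 -1; 0.1 0 23.3 0 0 0 -1; 0.1 0 23.3 0 0 0 -1; 0.1 0 23.3 0 0 0 -1
end [ 0.5011 -0.1025  0.04   93.2408] 1.875 s
```

>>> move_arm(
  commands="0 0 -35 0 0 0 -1; 0 0 -70 0 0 0 -1; 1 0 -107 0 0 0 -1; 52 1 -107 0 0 1.6 -1; 104 1 -107 0 0 3.3 -1",
)

```text
t: 40.62
tcp_pos: [0.5296, -0.2532, 0.1093]
tool_rot: [0.656, 0.755, 0.0, 0.0]
force: [-0.2, 0.5, -1.1]
finger_gap: 0.139
gripper_force: 58.7
```

>>> move_arm(
  commands="51 -2.5 0 0 0 1.6 -1; 103 -5 0 0 0 3.2 -1; 154 -7.5 0 0 0 4.9 -1; 154 -7.5 30 0 0 4.9 -1; 154 -7.5 60 0 0 4.9 -1",
)

```text
t: 41.25
tcp_pos: [0.5008, -0.1015, 0.0487]
tool_rot: [0.686, 0.727, 0.0, 0.0]
force: [0.6, 0.2, -0.0]
finger_gap: 0.137
gripper_force: 58.7
```

```bash
python3 - <<'E'
from det import *
s=save('side','side6');c,st=cur();print(c,st['finger_gap'],st['gripper_force'],st['force'],incas(c))
p=proj(s,cas(CP,(0,0,0)));u,v=p.astype(int);crop('side6',u-60,v-60,u+60,v+40,6,'c9')
E
```

```text
[np.float64(0.4986065769508811), np.float64(-0.10099477253447413), np.float64(0.045345630067081644), np.float64(93.2930942296942)] 0.13563019773905732 58.67400527000427 [-0.7012 -0.0957 -2.8442] [-0.0664 -0.0618]
```

View pics/c9.png

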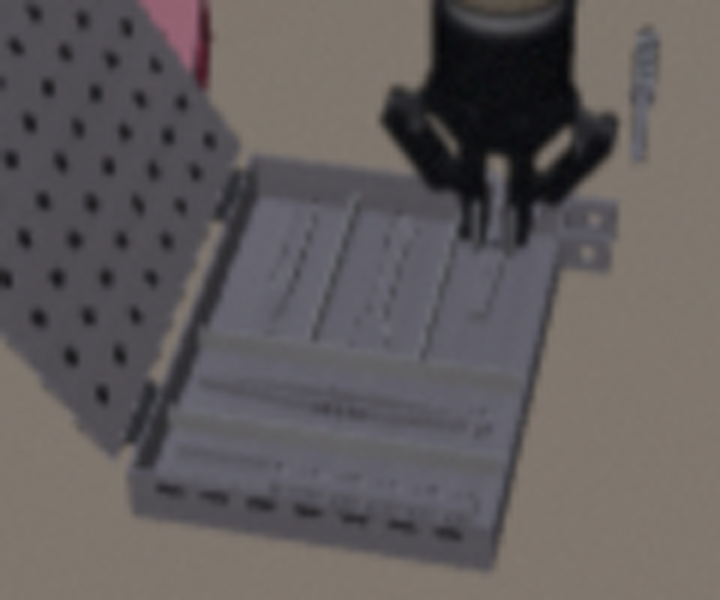

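```bash
python3 - <<'E'
from det import *
s=load('side6')
for z in(.042,.047,.052): print(z,incas(at(s,188+488.5/6-.5,134+317/6-.5,z)))
d=cas(CP,(-.064,-.063,0));c,_=cur();print(c);plan([(d[0],d[1],.0075,93.25,-1,11)])
E
```

```text
0.042 [-0.0694 -0.0134]
0.047 [-0.0702 -0.0085]
0.052 [-0.0709 -0.0035]
[np.float64(0.4986065769508811), np.float64(-0.10099477253447413), np.float64(0.045345630067081644), np.float64(93.2930942296942)]
-0.3 0.6 9.5 0 0 0 -1; -0.6 1.2 18.9 0 0 0 -1; -0.9 1.8 28.4 0 0 0 -1; -1.2 2.4 37.8 0 0 0 -1; -1.2 2.4 37.8 0 0 0 -1
end [ 0.5011 -0.1021  0.0075 93.2931] 0.625 s
```

>>> move_arm(
  commands="1 1 9 0 0 0 -1; 2 2 18 0 0 0 -1; 2 2 27 0 0 0 -1; 2 2 35 0 0 0 -1; 2 2 35 0 0 0 -1",
)

```text
t: 41.92
tcp_pos: [0.5024, -0.1003, 0.0139]
tool_rot: [0.687, 0.727, -0.0, -0.0]
force: [0.6, 0.2, -0.1]
finger_gap: 0.139
gripper_force: 58.7
```

```bash
python3 - <<'E'
from det import *
c,st=cur();print(c,st['finger_gap'],st['force'],incas(c))
E
```

```text
[np.float64(0.502352002786554), np.float64(-0.10027289101176179), np.float64(0.013851811774170244), np.float64(93.23291784238215)] 0.1389183566771486 [ 0.605   0.194  -0.1361] [-0.0626 -0.0613]
```

>>> move_arm(
  commands="1.5 0 2 0 0 0 -1; 1.5 0 4 0 0 0 -1; 1.5 0 6 0 0 0 -1; 1.5 0 7 0 0 0 -1; 1.5 0 7 0 0 0 -1",
)

```text
t: 42.55
tcp_pos: [0.5026, -0.0988, 0.0073]
tool_rot: [0.687, 0.727, -0.0, -0.0]
force: [-0.5, -0.8, 0.3]
finger_gap: 0.137
gripper_force: 58.7
```

>>> move_arm(
  commands="0 0 0 0 0 0 -0.6; 0 0 0 0 0 0 -0.45; 0 0 0 0 0 0 -0.45; 0 0 -10 0 0 0 -0.45; 0 0 -35 0 0 0 -0.45",
)

```text
t: 43.18
tcp_pos: [0.5019, -0.0986, 0.0423]
tool_rot: [0.687, 0.727, -0.0, -0.001]
force: [0.2, -0.4, -0.0]
finger_gap: 0.276
gripper_force: 0.0
```

>>> move_arm(
  commands="0 0 -60 0 0 0 -0.3; 0 0 -120 0 0 0 -0.3; 0 0 -180 0 0 0 -0.3; 0 0 -230 0 0 0 -0.3; 0 0 -250 0 0 0 -0.3",
)

```text
t: 43.8
tcp_pos: [0.5036, -0.0992, 0.2967]
tool_rot: [0.687, 0.727, 0.001, 0.003]
force: [-0.1, -0.1, -0.2]
finger_gap: 0.352
gripper_force: 0.0
```

```bash
python3 - <<'E'
from det import *
s=save('side','side7');c,st=cur();print(c,st['finger_gap'],st['force'])
p=proj(s,cas(CP,(0,0,0)));u,v=p.astype(int);crop('side7',u-75,v-60,u+55,v+40,6,'c10')
show('side');print('top');show('top')
# cover top edge / handle at open angle for candidate angles
for a in(2.04,2.08,2.12):
  Q=CP.copy();Q[3]=a;print(a,cov(Q,.245,0),proj(s,cov(Q,.25,.045))-[u-75,v-60],proj(s,cov(Q,.25,-.045))-[u-75,v-60])
E
```

```text
[np.float64(0.5043590601895204), np.float64(-0.09944656907667586), np.float64(0.2980097509583821), np.float64(93.25695893695388)] 0.34981262913974287 [-0.133  -0.2322  1.3493]
pin mid [ 0.4515 -0.3159] d 0.013 yaw 96.6 L 0.13 w 0.016 75
top
pin mid [ 0.451  -0.3073] d 0.0046 yaw 97.6 L 0.122 w 0.015 117
2.04 [ 0.7738 -0.0233  0.256 ] [-2.2377 -0.7552] [  8.3309 -18.0039]
2.08 [ 0.7824 -0.0228  0.2514] [-4.8135  0.2072] [  5.8525 -17.0217]
2.12 [ 0.7909 -0.0223  0.2465] [-7.2815  1.2658] [  3.4729 -15.9453]
```

View pics/c10.png

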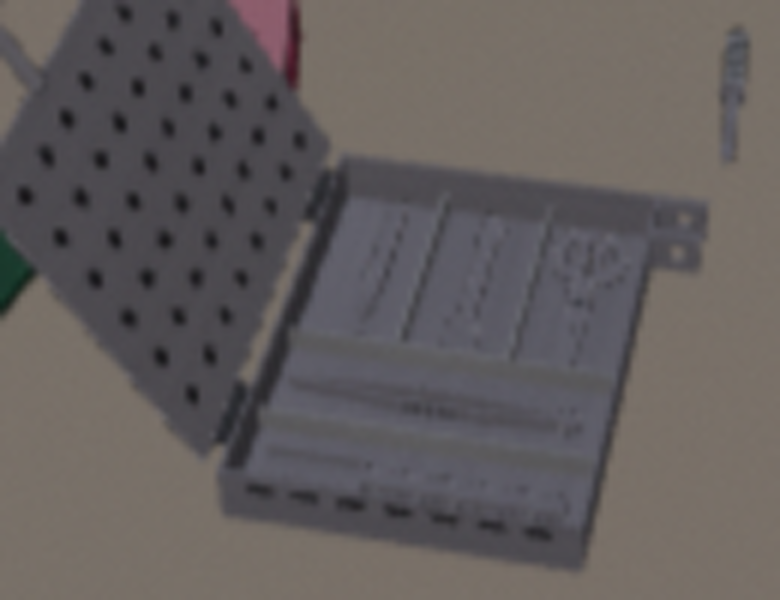

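```bash
python3 - <<'E'
from det import *
c,_=cur()
plan([(.7825,-.0237,.325,93.25,-.3,55),(.7825,-.0237,.232,93.25,-.3,25,2)])
E
```

```text
9.9 47.3 -5.2 0 0 0 -0.3; 19.7 94.5 -10.4 0 0 0 -0.3; 29.6 141.8 -15.6 0 0 0 -0.3; 39.5 189.1 -20.9 0 0 0 -0.3; 49.3 236.3 -26.1 0 0 0 -0.3
9.9 47.3 -5.2 0 0 0 -0.3; 9.9 47.3 18.1 0 0 0 -0.3; 9.9 47.3 41.3 0 0 0 -0.3; 9.9 47.3 64.6 0 0 0 -0.3; 9.9 47.3 87.8 0 0 0 -0.3
0 0 0 0 0 0 -0.3; 0 0 0 0 0 0 -0.3; 0 0 0 0 0 0 -0.3; 0 0 0 0 0 0 -0.3; 0 0 0 0 0 0 -0.3
end [ 0.7825 -0.0237  0.232  93.246 ] 1.875 s
```

>>> move_arm(
  commands="10 47 -10 0 0 0 -0.3; 20 94 -20 0 0 0 -0.3; 30 142 -30 0 0 0 -0.3; 39 189 -30 0 0 0 -0.3; 49 236 -30 0 0 0 -0.3",
)

```text
t: 44.58
tcp_pos: [0.736, -0.036, 0.3196]
tool_rot: [0.687, 0.727, -0.001, -0.002]
force: [0.3, -0.4, 0.1]
finger_gap: 0.351
gripper_force: 0.0
```

>>> move_arm(
  commands="10 47 0 0 0 0 -0.3; 10 47 20 0 0 0 -0.3; 10 47 40 0 0 0 -0.3; 10 47 40 0 0 0 -0.3; 10 47 40 0 0 0 -0.3",
)

```text
t: 45.2
tcp_pos: [0.7817, -0.024, 0.2817]
tool_rot: [0.687, 0.727, -0.0, -0.0]
force: [-0.7, 0.1, 0.4]
finger_gap: 0.35
gripper_force: 0.0
```

```bash
python3 - <<'E'
from det import *
c,_=cur();print(c)
plan([(.7825,-.0237,.232,93.25,-.3,25,2)])
E
```

```text
[np.float64(0.7816679152771215), np.float64(-0.024002063296010435), np.float64(0.2817410138075536), np.float64(93.23616589465345)]
0.1 0.4 24.9 0 0 0 -0.3; 0.3 0.8 49.7 0 0 0 -0.3; 0.3 0.8 49.7 0 0 0 -0.3; 0.3 0.8 49.7 0 0 0 -0.3; 0.3 0.8 49.7 0 0 0 -0.3
end [ 0.7824 -0.0237  0.232  93.2362] 0.625 s
```

>>> move_arm(
  commands="0 1 20 0 0 0 -0.3; 0 1 40 0 0 0 -0.3; 0 1 50 0 0 0 -0.3; 0 1 50 0 0 0 -0.3; 0 1 50 0 0 0 -1",
  grip_force=30,
)

```text
t: 45.82
tcp_pos: [0.7833, -0.0239, 0.2332]
tool_rot: [0.687, 0.727, 0.0, 0.001]
force: [-0.5, 0.4, -0.3]
finger_gap: 0.152
gripper_force: 0.0
```

>>> move_arm(
  commands="0 0 0 0 0 0 -1; 0 0 0 0 0 0 -1; 0 0 0 0 0 0 -1; 0 0 0 0 0 0 -1; 0 0 0 0 0 0 -1",
)

```text
t: 46.45
tcp_pos: [0.7834, -0.024, 0.2332]
tool_rot: [0.687, 0.727, 0.001, 0.001]
force: [0.9, -0.2, 4.0]
finger_gap: 0.105
gripper_force: 29.5
```

```bash
python3 - <<'E'
from det import *
c,s=cur();print(c,s['finger_gap'],s['gripper_force'],s['force'])
Q=CP.copy();w=[]
Q[3]=2.08;o=np.array(c[:3])-cov(Q,.245,0);print('off',o)
for a in np.linspace(2.08,0.0,26)[1:]:
    Q[3]=a;h=cov(Q,.245,0)+o;w.append((h[0],h[1],h[2],c[3],-1,70))
plan(w)
E
```

```text
[np.float64(0.7834050991210045), np.float64(-0.023961092924073068), np.float64(0.23323368195848615), np.float64(93.24214970490337)] 0.10483695445232359 29.53376680612564 [ 0.8755 -0.1784  3.9561]
off [ 0.001  -0.0012 -0.0182]
0 -18.2 -9.2 0 0 0 -1; 0 -37.1 -16.8 0 0 0 -1; 0 -56.5 -22.9 0 0 0 -1; -0.1 -76.4 -27.3 0 0 0 -1; -0.1 -96.6 -30 0 0 0 -1
0 -20.4 -1.1 0 0 0 -1; 0 -40.8 -0.4 0 0 0 -1; 0 -61 1.9 0 0 0 -1; 0 -81 5.9 0 0 0 -1; -0.1 -100.6 11.6 0 0 0 -1
0 -19 7.2 0 0 0 -1; 0 -37.4 16.1 0 0 0 -1; 0 -54.9 26.4 0 0 0 -1; 0 -71.6 38.1 0 0 0 -1; 0 -87.2 51.2 0 0 0 -1
0 -14.5 14.3 0 0 0 -1; -0.1 -27.7 29.8 0 0 0 -1; -0.1 -39.6 46.4 0 0 0 -1; -0.1 -50.1 63.8 0 0 0 -1; -0.1 -59.1 82.1 0 0 0 -1
0 -7.5 19 0 0 0 -1; 0 -13.3 38.5 0 0 0 -1; 0 -17.5 58.4 0 0 0 -1; 0 -20.1 78.7 0 0 0 -1; 0 -20.9 99 0 0 0 -1
end [ 0.4196 -0.0449  0.0193 93.2421] 3.125 s
```

>>> move_arm(
  commands="0 -18 -9 0 0 0 -1; 0 -37 -17 0 0 0 -1; 0 -56 -23 0 0 0 -1; 0 -76 -27 0 0 0 -1; 0 -97 -30 0 0 0 -1",
)

```text
t: 47.08
tcp_pos: [0.6888, -0.0293, 0.2648]
tool_rot: [0.687, 0.727, 0.003, 0.004]
force: [4.0, 0.7, 3.9]
finger_gap: 0.105
gripper_force: 30.0
```

>>> move_arm(
  commands="0 -20 -1 0 0 0 -1; 0 -41 0 0 0 0 -1; 0 -61 2 0 0 0 -1; 0 -81 6 0 0 0 -1; 0 -101 12 0 0 0 -1",
)

```text
t: 47.7
tcp_pos: [0.5865, -0.035, 0.2519]
tool_rot: [0.687, 0.727, 0.002, 0.002]
force: [5.2, 0.3, -2.9]
finger_gap: 0.102
gripper_force: 30.9
```

>>> move_arm(
  commands="0 -19 7 0 0 0 -1; 0 -37 16 0 0 0 -1; 0 -55 26 0 0 0 -1; 0 -72 38 0 0 0 -1; 0 -87 51 0 0 0 -1",
)

```text
t: 48.32
tcp_pos: [0.4983, -0.04, 0.1995]
tool_rot: [0.687, 0.727, 0.001, 0.001]
force: [0.7, 0.3, 2.1]
finger_gap: 0.103
gripper_force: 32.0
```

>>> move_arm(
  commands="0 -15 14 0 0 0 -1; 0 -28 30 0 0 0 -1; 0 -40 46 0 0 0 -1; 0 -50 64 0 0 0 -1; 0 -59 82 0 0 0 -1",
)

```text
t: 48.95
tcp_pos: [0.4396, -0.0433, 0.117]
tool_rot: [0.687, 0.727, 0.001, 0.001]
force: [2.1, 1.6, 0.8]
finger_gap: 0.098
gripper_force: 32.7
```

>>> move_arm(
  commands="0 -8 19 0 0 0 -1; 0 -13 38 0 0 0 -1; 0 -18 58 0 0 0 -1; 0 -20 78 0 0 0 -1; 0 -21 98 0 0 0 -1",
)

```text
t: 49.58
tcp_pos: [0.4184, -0.0445, 0.0187]
tool_rot: [0.687, 0.727, 0.0, 0.0]
force: [1.2, 0.5, 1.2]
finger_gap: 0.101
gripper_force: 33.6
```

```bash
python3 - <<'E'
from det import *
c,s=cur();print(c,s['finger_gap'],s['gripper_force'],s['force'])
E
```

```text
[np.float64(0.4183781767111604), np.float64(-0.04453962259532527), np.float64(0.018724868564552664), np.float64(93.23485369938153)] 0.10149921995476348 33.5599011182785 [1.2273 0.5296 1.2445]
```

>>> move_arm(
  commands="0 0 1 0 0 0 -1; 0 0 2 0 0 0 -1; 0 0 3 0 0 0 -1; 0 0 4 0 0 0 -1; 0 0 4 0 0 0 -1",
)

```text
t: 50.2
tcp_pos: [0.4184, -0.0445, 0.0159]
tool_rot: [0.687, 0.727, 0.0, 0.0]
force: [-0.5, -0.5, 5.9]
finger_gap: 0.104
gripper_force: 33.9
```

>>> move_arm(
  commands="0 0 1 0 0 0 -1; 0 0 2 0 0 0 -1; 0 0 3 0 0 0 -1; 0 0 3 0 0 0 -1; 0 0 3 0 0 0 -1",
)

```text
t: 50.82
tcp_pos: [0.4185, -0.0445, 0.0153]
tool_rot: [0.687, 0.727, 0.001, 0.001]
force: [-3.5, -0.3, 34.0]
finger_gap: 0.102
gripper_force: 36.7
```

>>> move_arm(
  commands="0 0 -4 0 0 0 -1; 0 0 -4 0 0 0 -0.4; 0 0 -4 0 0 0 -0.3; 0 0 -4 0 0 0 -0.3; 0 0 -30 0 0 0 -0.3",
)

```text
t: 51.45
tcp_pos: [0.4174, -0.0441, 0.0411]
tool_rot: [0.687, 0.727, -0.001, -0.002]
force: [0.0, -0.6, 0.6]
finger_gap: 0.35
gripper_force: 0.0
```

>>> move_arm(
  commands="0 0 -50 0 0 0 -0.2; 0 0 -100 0 0 0 -0.2; -20 0 -110 0 0 0 -0.2; -60 0 -110 0 0 0 -0.2; -100 0 -110 0 0 0 -0.2",
)

```text
t: 52.08
tcp_pos: [0.424, -0.1451, 0.1524]
tool_rot: [0.686, 0.727, 0.0, 0.0]
force: [0.6, 0.7, 0.1]
finger_gap: 0.4
gripper_force: 0.0
```

```bash
python3 - <<'E'
from det import *
s=save('side','side8');t=save('top','top8')
for n,S in(('side',s),('top',t)):
  for z in(.006,.009,.012):
    for q,y,L,w,a in blobs(S,z):
      if np.linalg.norm(q-[.451,-.31])<.05: print(n,z,q.round(4),round(y,1),round(L,3),round(w,3),a)
c,_=cur();print(c)
m=cas(CP,(-.114,-.11,.026))
a=[]
for S in(s,t):
  u,v=proj(S,m).astype(int);a.append(cv2.resize(S['image'][v-18:v+18,u-24:u+24,::-1],(400,300),interpolation=cv2.INTER_CUBIC));print(u-24,v-18)
  u,v=proj(S,(.451,-.31,.01)).astype(int);a.append(cv2.resize(S['image'][v-18:v+18,u-24:u+24,::-1],(400,300),interpolation=cv2.INTER_CUBIC));print(u-24,v-18)
cv2.imwrite('pics/m2.png',np.vstack([np.hstack(a[:2]),np.hstack(a[2:])]))
E
```

```text
[np.float64(0.4256737229702953), np.float64(-0.14814901322700105), np.float64(0.15238510286022605), np.float64(93.03277475032665)]
261 154
270 130
278 194
321 195
```

View pics/m2.png

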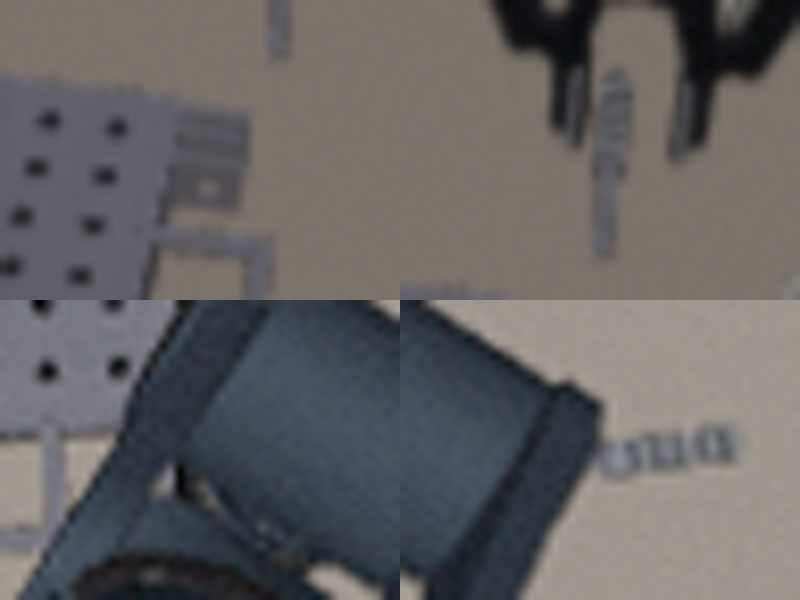

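```bash
python3 - <<'E'
from det import *
# lug hole see-through centroids
for f in('side5','side7','side8'):
  s=load(f)
  for y in((-.125,-.095) if f!='side8' else (-.095,)):
    X=cas(CP,(-.114,y,.026));p=proj(s,X);u,v=np.round(p).astype(int)
    g=s['image'].astype(float)[v-3:v+4,u-3:u+4].sum(2);g=g-np.median(g);g[g<.35*g.max()]=0
    yy,xx=np.mgrid[v-3:v+4,u-3:u+4];k=(xx-p[0])**2+(yy-p[1])**2<9
    g=g*k;m=np.array([(g*xx).sum(),(g*yy).sum()])/g.sum()
    print(f,y,'pred',p.round(2),'meas',m.round(2), 'dx,dy mm (at z)',((at(s,*m,.026)-X)[:2]*1000).round(1))
print('lug mouth',cas(CP,(-.114,-.128,.026)),'handle shut',cas(CP,(-.143,0,0)))
for f in('top8','side7'):pass
c,_=cur()
plan([(.4537,-.337,.12,97.5,-.1,50),(.4537,-.337,.04,97.5,-.1,30)])
E
```

```text
side5 -0.125 pred [286.58 169.67] meas [286.58 169.39] dx,dy mm (at z) [ 0.3 -1.5]
side5 -0.095 pred [285.38 175.3 ] meas [285.48 175.8 ] dx,dy mm (at z) [-0.9  2.4]
side7 -0.125 pred [286.58 169.67] meas [286.55 169.4 ] dx,dy mm (at z) [ 0.4 -1.4]
side7 -0.095 pred [285.38 175.3 ] meas [285.46 175.83] dx,dy mm (at z) [-0.8  2.6]
side8 -0.095 pred [285.38 175.3 ] meas [285.47 176.36] dx,dy mm (at z) [-1.4  5.2]
lug mouth [ 0.4549 -0.1698  0.026 ] handle shut [ 0.4186 -0.0437  0.    ]
-47.5 4.5 8.1 0 0 -1.1 -0.1; -95 9 16.2 0 0 -2.2 -0.1; -142.6 13.5 24.3 0 0 -3.4 -0.1; -190.1 18 32.4 0 0 -4.5 -0.1; -190.1 18 59.1 0 0 -4.5 -0.1
0 0 26.6 0 0 0 -0.1; 0 0 53.3 0 0 0 -0.1; 0 0 53.3 0 0 0 -0.1; 0 0 53.3 0 0 0 -0.1; 0 0 53.3 0 0 0 -0.1
end [ 0.4537 -0.337   0.04   97.5328] 1.25 s
```

>>> move_arm(
  commands="-48 5 8 0 0 -1 -0.1; -95 9 16 0 0 -2 -0.1; -143 14 24 0 0 -3.4 -0.1; -190 18 32 0 0 -4.5 -0.1; -190 18 55 0 0 -4.5 -0.1",
)

```text
t: 52.8
tcp_pos: [0.4545, -0.3372, 0.0974]
tool_rot: [0.659, 0.752, -0.0, 0.003]
force: [-0.3, 0.6, 0.6]
finger_gap: 0.45
gripper_force: 0.0
```

>>> move_arm(
  commands="0 0 25 0 0 0 -0.1; 0 0 50 0 0 0 -0.1; 0 0 50 0 0 0 -0.1; 0 0 50 0 0 0 -0.1; 0 0 50 0 0 0 -0.1",
)

```text
t: 53.42
tcp_pos: [0.4534, -0.3333, 0.0483]
tool_rot: [0.658, 0.753, -0.0, 0.001]
force: [0.9, 0.7, -0.4]
finger_gap: 0.446
gripper_force: 0.0
```

```bash
python3 - <<'E'
from det import *
s=save('side','side9')
for q,y,L,w,a in blobs(s,.009):
  if np.linalg.norm(q-[.451,-.31])<.06: print(q,y,L,w)
c,_=cur();print(c)
plan([(.4537,-.337,.003,97.5,-.1,15)])
E
```

```text
[ 0.451  -0.3096] 96.8109069174936 0.12953753301588428 0.014718849819504536
[np.float64(0.45333421120715645), np.float64(-0.33333521373907826), np.float64(0.04837106883545042), np.float64(97.75841248827759)]
-0.9 0 11.3 0 0 0.1 -0.1; -1.8 -0.1 22.7 0 0 0.1 -0.1; -2.8 -0.1 34 0 0 0.2 -0.1; -3.7 -0.1 45.4 0 0 0.3 -0.1; -3.7 -0.1 45.4 0 0 0.3 -0.1
end [ 0.4537 -0.337   0.003  97.4584] 0.625 s
```

>>> move_arm(
  commands="-1 0 11 0 0 0 -0.1; -2 0 23 0 0 0 -0.1; -3 0 34 0 0 0.3 -0.1; -3 0 44 0 0 0.3 -0.1; -3 0 44 0 0 0.3 -0.1",
)

```text
t: 54.1
tcp_pos: [0.4526, -0.3354, 0.0021]
tool_rot: [0.66, 0.751, 0.0, -0.001]
force: [0.2, -1.0, 1.2]
finger_gap: 0.448
gripper_force: 0.0
```

>>> move_arm(
  commands="0 0 0 0 0 0 -1; 0 0 0 0 0 0 -1; 0 0 0 0 0 0 -1; 0 0 0 0 0 0 -1; 0 0 0 0 0 0 -1",
  grip_force=80,
)

```text
t: 54.72
tcp_pos: [0.4534, -0.3362, 0.0038]
tool_rot: [0.66, 0.751, -0.0, 0.0]
force: [0.0, 0.8, 3.8]
finger_gap: 0.141
gripper_force: 81.2
```

```bash
python3 - <<'E'
from det import *
c,s=cur();print(c,s['finger_gap'],s['gripper_force'],s['force'])
# pin dimensions: origin at TCP; target with tip 20 mm short of the lug mouth
d=cas(CP,(-.114,-.128-.097-.020,0));t=np.degrees(CP[2])+90;z=c[2]
print('entry',d)
plan([(c[0],c[1],z+.017+.03,c[3],-1,40),(d[0],d[1],z+.047,t,-1,30),(d[0],d[1],z+.017,t,-1,15)])
E
```

```text
[np.float64(0.45342714387519695), np.float64(-0.33619528234666146), np.float64(0.003757736886355799), np.float64(97.44095920927809)] 0.1414264535928715 81.19101047515869 [0.0285 0.8072 3.8399]
entry [ 0.4616 -0.2867  0.    ]
0 0 -23.5 0 0 0 -1; 0 0 -47 0 0 0 -1; 24 7.3 -47 0 0 2.1 -1; 48.1 14.5 -47 0 0 4.2 -1; 48.1 14.5 -32 0 0 4.2 -1
0 0 15 0 0 0 -1; 0 0 15 0 0 0 -1; 0 0 15 0 0 0 -1; 0 0 15 0 0 0 -1; 0 0 15 0 0 0 -1
end [ 0.4616 -0.2866  0.0208 93.241 ] 1.25 s
```

>>> move_arm(
  commands="0 0 -23 0 0 0 -1; 0 0 -47 0 0 0 -1; 24 7 -47 0 0 2.1 -1; 48 14.5 -47 0 0 4.2 -1; 48 14.5 -47 0 0 4.2 -1",
)

```text
t: 55.35
tcp_pos: [0.4606, -0.2843, 0.0499]
tool_rot: [0.686, 0.728, 0.0, -0.002]
force: [0.1, -0.8, -1.5]
finger_gap: 0.138
gripper_force: 80.7
```

>>> move_arm(
  commands="0 0 10 0 0 0 -1; 0 0 20 0 0 0 -1; 0 0 30 0 0 0 -1; 0 0 30 0 0 0 -1; 0 0 30 0 0 0 -1",
)

```text
t: 55.98
tcp_pos: [0.4613, -0.2867, 0.0201]
tool_rot: [0.687, 0.727, -0.0, -0.0]
force: [-0.2, -1.0, -1.2]
finger_gap: 0.141
gripper_force: 80.6
```

```bash
python3 - <<'E'
from det import *
s=save('side','side10');t=save('top','top10')
c,st=cur();print(c,st['finger_gap'],st['force'],incas(c))
R=np.array(Ro.from_quat(st['tool_rot']).as_matrix()); 
tip=np.array([c[0]+.097*np.cos(np.radians(c[3])),c[1]+.097*np.sin(np.radians(c[3])),c[2]-.0038+.009]);print('pred tip',tip,'in cas',incas(tip))
ps=proj(s,tip);print('proj tip side',ps,'top',proj(t,tip))
u,v=ps.astype(int)
im=cv2.GaussianBlur(s['image'],(0,0),.6).astype(int);d=im[:,:,0]-im[:,:,2]
print(u-8,v-14);print(d[v-14:v+14,u-8:u+12])
E
```

```text
[np.float64(0.4614855551464183), np.float64(-0.28674661999899964), np.float64(0.02052347990382066), np.float64(93.23765072752552)] 0.14090711088896954 [ 0.3857  0.5612 -1.9967] [-0.1141 -0.2451]
pred tip [ 0.456  -0.1899  0.0257] in cas [-0.114  -0.1481]
proj tip side [287.4968 165.5261] top [312.7814 212.0194]
279 151
[[ 17  17  16  17  16  17  17  16  15   7  -3  -6  -7  -5   1   7  13  15
   16  17]
 [ 17  17  17  17  17  16  17  17  15   8  -1  -6  -6  -2   7  13  16  17
   16  17]
 [ 17  16  17  17  17  17  17  16  14   8  -1  -6  -4   1  11  15  17  17
   16  17]
 [ 16  17  16  17  17  17  17  16  14   7  -1  -6  -4   3  12  16  16  17
   16  17]
 [ 17  16  17  17  17  17  17  17  15   9  -1  -6  -1   7  14  16  17  16
   16  16]
 [ 17  17  17  16  17  17  17  17  15   9  -2  -3   5  13  16  17  17  17
   17  17]
 [ 17  17  17  17  17  17  17  16  15   8  -3  -2  10  15  16  16  17  17
   18  17]
 [ 17  17  17  17  18  17  17  16  14   5  -4   0  12  16  17  16  17  17
   17  17]
 [ 17  16  17  17  17  17  17  17  13   3  -4   3  14  16  17  17  17  17
   16  17]
 [ 17  17  17 
[... 901 characters left out ...]
  16  16
   17  17]
 [ -9  -9  -9  -5  -4  -5  -3  -5  -4  -5  -3   3  13  17  17  17  16  17
   17  17]
 [ -9  -9  -7  -6  -6  -5  -5  -6  -5  -5  -4   4  13  16  16  16  16  16
   17  17]
 [ -9  -8  -6  -5  -5  -5  -6  -6  -6  -6  -3   5  14  17  16  17  16  17
   17  17]
 [-10  -9  -5  -4  -4  -4  -3  -4  -5  -4  -1   7  15  17  17  17  16  17
   17  17]
 [-10  -7  -4  -3  -3  -2   0  -1  -3  -3   1  10  15  17  17  16  16  17
   17  17]
 [-10  -7  -4  -4  -2  -1   2   1   0  -1   3  13  16  16  17  16  16  16
   17  17]
 [ -9  -6  -3  -2  -1  -1   0  -1  -2  -1   5  13  16  16  17  17  17  17
   17  17]
 [ -9  -4   1   4   3   3   2   1   1   1   7  14  17  16  16  17  16  16
   17  17]]
```

>>> move_arm(
  commands="6 0 0 0 0 0 -1; 12 0 0 0 0 0 -1; 18 0 0 0 0 0 -1; 22 0 0 0 0 0 -1; 26 0 0 0 0 0 -1",
)

```text
t: 56.7
tcp_pos: [0.4599, -0.2602, 0.0203]
tool_rot: [0.687, 0.727, -0.0, 0.0]
force: [-0.6, 0.6, -1.9]
finger_gap: 0.134
gripper_force: 80.6
```

>>> move_arm(
  commands="2 0 0 0 0 0 -1; 4 0 0 0 0 0 -1; 6 0 0 0 0 0 -1; 6 0 0 0 0 0 -1; 6 0 0 0 0 0 -1",
)

```text
t: 57.32
tcp_pos: [0.4596, -0.2547, 0.0203]
tool_rot: [0.687, 0.727, 0.0, 0.0]
force: [-0.4, -1.1, -1.0]
finger_gap: 0.141
gripper_force: 80.6
```

>>> move_arm(
  commands="3 0 0 0 0 0 -1; 6 0 0 0 0 0 -1; 9 0 0 0 0 0 -1; 12 0 0 0 0 0 -1; 12 0 0 0 0 0 -1",
)

```text
t: 57.95
tcp_pos: [0.4587, -0.2421, 0.0204]
tool_rot: [0.687, 0.727, 0.0, -0.0]
force: [-0.4, 0.3, -0.4]
finger_gap: 0.136
gripper_force: 80.7
```

>>> move_arm(
  commands="3 0 0 0 0 0 -1; 6 0 0 0 0 0 -1; 9 0 0 0 0 0 -1; 12 0 0 0 0 0 -1; 12 0 0 0 0 0 -1",
)

```text
t: 58.58
tcp_pos: [0.458, -0.2301, 0.0203]
tool_rot: [0.687, 0.727, 0.0, -0.0]
force: [-0.6, 0.1, -0.6]
finger_gap: 0.136
gripper_force: 80.7
```

```bash
python3 - <<'E'
from det import *
c,st=cur();print(c,st['finger_gap'],st['force'],incas(c), 'need y',-.128-.032)
plan([(*cas(CP,(-.114,-.160,0))[:2],c[2],c[3],-1,5)])
E
```

```text
[np.float64(0.45801078266802475), np.float64(-0.2301126627741346), np.float64(0.020271859971133913), np.float64(93.24756277851141)] 0.13567566579584586 [-0.558   0.0997 -0.5627] [-0.1144 -0.1883] need y -0.16
4.7 0.1 0 0 0 0 -1; 9.4 0.1 0 0 0 0 -1; 14.2 0.2 0 0 0 0 -1; 18.9 0.2 0 0 0 0 -1; 23.6 0.3 0 0 0 0 -1
4.7 0 0 0 0 0 -1; 4.7 0 0 0 0 0 -1; 4.7 0 0 0 0 0 -1; 4.7 0 0 0 0 0 -1; 4.7 0 0 0 0 0 -1
end [ 0.4567 -0.2018  0.0203 93.2476] 1.25 s
```

>>> move_arm(
  commands="5 0 0 0 0 0 -1; 10 0 0 0 0 0 -1; 15 0 0 0 0 0 -1; 20 0 0 0 0 0 -1; 22 0 0 0 0 0 -1",
)

```text
t: 59.2
tcp_pos: [0.4568, -0.2081, 0.0203]
tool_rot: [0.687, 0.727, -0.0, -0.0]
force: [0.6, -1.1, -1.7]
finger_gap: 0.137
gripper_force: 80.6
```

>>> move_arm(
  commands="1 0 0 0 0 0 -1; 2 0 0 0 0 0 -1; 3 0 0 0 0 0 -1; 4 0 0 0 0 0 -1; 4 0 0 0 0 0 -1",
)

```text
t: 59.82
tcp_pos: [0.4566, -0.2046, 0.0203]
tool_rot: [0.687, 0.727, 0.0, -0.0]
force: [-0.2, 0.5, -0.9]
finger_gap: 0.141
gripper_force: 80.6
```

>>> move_arm(
  commands="1 0 0 0 0 0 -1; 2 0 0 0 0 0 -1; 3 0 0 0 0 0 -1; 3 0 0 0 0 0 -1; 3 0 0 0 0 0 -1",
)

```text
t: 60.45
tcp_pos: [0.4565, -0.2016, 0.0203]
tool_rot: [0.687, 0.727, -0.0, 0.0]
force: [-0.5, 0.1, -1.9]
finger_gap: 0.136
gripper_force: 80.6
```

>>> move_arm(
  commands="0.5 0 0 0 0 0 -1; 1 0 0 0 0 0 -1; 1.5 0 0 0 0 0 -1; 2 0 0 0 0 0 -1; 2 0 0 0 0 0 -1",
)

```text
t: 61.08
tcp_pos: [0.4564, -0.1996, 0.0203]
tool_rot: [0.687, 0.727, -0.0, -0.0]
force: [-0.3, -0.5, -0.9]
finger_gap: 0.142
gripper_force: 80.6
```

>>> move_arm(
  commands="0.5 0 0 0 0 0 -1; 1 0 0 0 0 0 -1; 1.5 0 0 0 0 0 -1; 1.5 0 0 0 0 0 -1; 1.5 0 0 0 0 0 -1",
)

```text
t: 61.7
tcp_pos: [0.4565, -0.1987, 0.0203]
tool_rot: [0.687, 0.727, -0.0, 0.0]
force: [-2.2, -4.4, -2.0]
finger_gap: 0.14
gripper_force: 80.6
```

>>> move_arm(
  commands="0.5 0 0 0 0 0 -1; 1 0 0 0 0 0 -1; 1 0 0 0 0 0 -1; 1 0 0 0 0 0 -1; 1 0 0 0 0 0 -1",
)

```text
t: 62.32
tcp_pos: [0.4566, -0.1987, 0.0204]
tool_rot: [0.686, 0.727, -0.001, 0.001]
force: [-3.8, -7.2, -2.1]
finger_gap: 0.138
gripper_force: 80.5
```

```bash
python3 - <<'E'
from det import *
s=save('side','side11')
c,st=cur();print(c,st['finger_gap'],st['force'],incas(c))
# look for tip at expected home (cassette y -.063) in side view
tip=cas(CP,(-.114,-.063,.026));p=proj(s,tip);print('home tip px',p)
a=load('side8')['image'].astype(int).sum(2);b=s['image'].astype(int).sum(2)
u,v=p.astype(int);print(u-6,v-10);print((b-a)[v-10:v+10,u-6:u+8])
E
```

```text
[np.float64(0.4565480558484822), np.float64(-0.19869245844482236), np.float64(0.02042228653843368), np.float64(93.30507531720214)] 0.13890569688661433 [-3.1631 -7.3066 -1.0281] [-0.114  -0.1569]
home tip px [284.0439 181.506 ]
278 171
[[  4  -2   2   1  -6  -2  -3   1   3   4   2   5   1   2]
 [  5  -2  -1   7   2  -3   2   4  12   9   2   4  -3  -2]
 [  0  -1   2   0   5  -5   1  -1   2   4   5  -1  -4  -2]
 [ -5  -2   0  -1   1   1   1  -1   7   3   3   3 -12  -1]
 [  0   2  -1   1   1   4 -10  12  16   9   0   0  -8   1]
 [  1   2   2  -4  -2  -3 -29 -24 -12   5   0  -3   1  -2]
 [  3   3   7  -3  -1   3  10  -1 -12  -5   2   3   2   2]
 [ -5  -1   5  -1   2   4  33  29 -14  -5  -2   4  -4   1]
 [ -2  -6  -1   1   0 -31 -25 -29 -34  -3  -1   1   1   3]
 [ -2 -20  -2  -3  -5 -32 -47 -56 -58  -3   1   1   0   1]
 [  1   4  11  -9  -9 -41 -54 -25 -35  28   6  -2  -1  -2]
 [  5   1   7  -3   1 -12 -17  -4  -7  16   1  -6  -8   5]
 [ -1   8  11   6   7   9  -3   0  -1   3   0  -3  -9   3]
 [  1   2  -4 -39   4   5 -19 -15   4  10   4  -1   4   2]
 [ -1  -4   0 -16   6   0  -4  -2   2   3  -3 -35  -4  -4]
 [  2   4   1  -2  -1  -1   2   3   2  -5  -1 -13  -1  -2]
 [  1  -1   3  -1   0   0  -1  -2  -1  -2  -4   0   2  -4]
 [  4  -6   0  -2   1   1   2  -1  -3   2  -2  -3  -1  -2]
 [ -6   3   1   1   0   1   3  -3   1  -2   4  -4  -2   3]
 [ -5   0   1  -3   1  -2   2   2   1   1  -3   1  -3  -1]]
```

>>> move_arm(
  commands="-0.5 0 0 0 0 0 -0.8; -0.5 0 0 0 0 0 -0.4; -0.5 0 0 0 0 0 -0.3; -0.5 0 0 0 0 0 -0.3; -0.5 0 -20 0 0 0 -0.3",
)

```text
t: 63.0
tcp_pos: [0.4555, -0.1967, 0.0396]
tool_rot: [0.687, 0.727, -0.0, -0.002]
force: [0.1, 0.2, 0.5]
finger_gap: 0.348
gripper_force: 0.0
```

>>> move_arm(
  commands="0 0 -50 0 0 0 -0.3; 0 0 -100 0 0 0 -0.3; 0 0 -150 0 0 0 -0.3; -40 0 -200 0 0 0 -0.3; -90 0 -200 0 0 0 -0.3",
)

```text
t: 63.62
tcp_pos: [0.4635, -0.2887, 0.2451]
tool_rot: [0.686, 0.728, 0.0, 0.005]
force: [1.2, -0.3, -0.2]
finger_gap: 0.346
gripper_force: 0.0
```

```bash
python3 - <<'E'
from det import *
s=save('side','side12');c,st=cur();print(c,st['force'],st['finger_gap'])
a=load('side11')['image'].astype(int).sum(2);b=s['image'].astype(int).sum(2)
print('tip change',abs(b-a)[176:186,282:288].max())
# handle end and collar expected px, d=R-B map along pin
im=cv2.GaussianBlur(s['image'],(0,0),.6).astype(int);d=im[:,:,0]-im[:,:,2]
for y in(-.13,-.15,-.17,-.185,-.188,-.191,-.195,-.2):
  p=proj(s,cas(CP,(-.114,y,.026)));u,v=np.round(p).astype(int);print(y,p.round(1),d[v,u-4:u+5])
E
```

```text
[np.float64(0.46403390576864373), np.float64(-0.2962745776845024), np.float64(0.24370069521762366), np.float64(93.17296981079863)] [ 1.1891 -4.9284  0.1037] 0.34594515922329455
tip change 43
-0.13 [286.8 168.8] [-6 -7 -5 -5 -6 -6 -4  1 12]
-0.15 [287.6 165.1] [14 13  4 -5 -7 -3  7 14 16]
-0.17 [288.3 161.6] [17 16 13  2 -5 -7 -2  9 15]
-0.185 [288.9 158.9] [17 15 11  3  1  2  8 15 17]
-0.188 [289.  158.4] [16 17 15 10 10 11 15 17 17]
-0.191 [289.1 157.9] [16 17 15 10 10 11 15 17 17]
-0.195 [289.3 157.2] [17 16 16 15 15 16 17 17 16]
-0.2 [289.4 156.4] [17 16 16 16 17 17 17 17 16]
```

>>> move_arm(
  commands="0 0 0 0 0 0 -0.3; 0 0 0 0 0 0 -0.3; 0 0 0 0 0 0 -0.3; 0 0 0 0 0 0 -0.3; 0 0 0 0 0 0 -0.3",
)

```text
t: 64.3
tcp_pos: [0.4614, -0.287, 0.2402]
tool_rot: [0.687, 0.727, 0.0, -0.0]
force: [-0.7, -0.4, -0.1]
finger_gap: 0.352
gripper_force: 0.0
```

```bash
python3 -c "
from station import ticket
print(ticket.sign_off())"
```

```text
the job is handed in; nothing more can be done
None
```

All five instruments are in their own compartments, the cover is shut, and the lock pin is pushed home until its collar met the outer lug and then released; the job was handed in at about 64 s, and the sign-off returned no verdict.

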